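# Unlock the lid stay and close the tool chest

## Task

The small tool chest stands open, its lid held up by a folding stay on its right-hand side. Take the stay's knee by its side pin and lift it up and towards the front until it is past centre and the stay is unlocked, with the lid still up. Then hold the lid by its bar, lower it under control without letting it fall, and press it gently until the catch snaps and it stays shut on its rubber bumper, without crushing the bumper; leave the bottle and the tape measure where they are.

Things in the scene. Friction and masses are not known exactly. Their poses are not given: they have to be found in the camera images.
- chest: grey steel tool chest, 170 deep (x) x 260 wide (y) x 100 mm high, fixed to the table. Origin: centre of its underside; x points to its rear (away from the robot), y left, z up. Lid hinge axis: along y through (85, 0, 108) mm in this frame. The stay's lower pivot is at (-55, -144, 63) mm. Inside the front wall, left, is a keeper with spring catch and bumper, set at differing heights (14 mm range).
- lid (a joint): lid angle, rad: 0 = open, 75 deg up from level; 1.309 = level. Lid 0.4 to 0.6 kg, 170 x 260 x 12 mm. Once the stay is unlocked friction holds it only below about 0.3; beyond, it falls unless held. It meets the catch somewhere in 1.12 to 1.23; there about 9 N down at the bar makes it snap some 0.07 rad further, and the catch then pulls it home (at 1.20 to 1.31, not known beforehand).
- handle (a point): middle of the lid's steel bar, 10 mm round, 96 mm straight along the chest's y, 40 mm ahead of the lid's front edge (35 mm clear gap), 210 mm from the hinge axis. In the chest frame x = 85 - 210 cos a, z = 108 + 210 sin a mm with a = 1.309 - lid angle. The bar can turn between the fingers; a grip of 20 to 40 N is fine.
- knee_pin (a point): grip point on the side pin at the stay's knee: steel pin 11 mm round along the chest's y, sticking 66 mm out to the right with an 18 mm head, this point 48 mm out from the stay (192 mm right of the chest's middle). It moves on a circle of 86 mm radius round the lower pivot; lifting it up and forward (about 45 deg) with 6 to 7 N folds the stay.
- stay_knee (a joint): fold angle of the stay's knee, rad: 0 = locked, sagging 8 mm below the straight line against its stop; 0.19 = straight (centre); unlocked above 0.3. At 0.4 to 0.7 (pin some 20 to 25 mm from its start) friction holds stay and lid for several seconds; past about 1.0 the lid starts to fall. 2.4 = folded, lid shut.
- bottle: loose red bottle, 24 x 36 x 92 mm, standing at the right; origin at the centre of its underside. Leave it alone.
- tape_measure: loose tape measure, 36 x 80 x 62 mm, standing at the left rear; origin at the centre of its underside. Leave it alone.
- bumper (a joint): compression of the rubber bumper under the lid, m: 0 = the lid is not on it, about 0.001 when the lid sits shut in the catch; 0.0033 (some 20 N still pressed at the bar after the snap) crushes it.

How it is judged:
By the outcome, as a careful person would: the job done as asked, in the order asked, and still so for the second after the job is handed in, with the robot touching nothing.
It also fails if it takes over 67 s, if anything falls off the work surface, if the arm or the gripper's body presses on something with over 40 N, if the wrist force passes 120 N, or if a joint passes its speed limit or range.

## Robot

A 6-joint arm with a two-finger parallel gripper is mounted at the origin on a cart in front of the work surface, level with it; the furniture and walls round the work are solid. World frame = base frame: x ahead of the robot, y to its left, z up, the work surface at z = 0. Lengths are in m, angles in degrees, forces in N, time in s.
With the tool pointing down it reaches from about 0.425 to 0.95 m from the base axis. Payload 14.7 kg.
Tool frame: the origin (TCP) lies at the very end of the fingers, on their centre line; the grasp point (between the pads) lies 19 mm behind it (env.hold_point_z is the distance from the TCP to the grasp point, in m); z points along the fingers, x is the direction in which the jaws open and shut, and the axes are right-handed (so a half turn about z gives the same grasp; the last joint's range is limited). The gripper opens to 85 mm and grips with 20 to 120 N. Pads are 22 mm wide; open, the fingers measure 114 mm over their backs; the gripper's body (76 mm by 85 mm) begins 54 mm behind the grasp point. The pads swing forward as they close: fully open they stand 13 mm farther back than shut.
Start: joints at [-70.222, 27.513, 91.461, -0, 61.026, -2.67], TCP at [0.248, -0.601, 0.231] pointing down, gripper open.
Joint ranges: [-157.49, 157.49], [-46.99, 117.5], [13.45, 153.17], [-89.5, 269.5], [5.16, 153.95], [-167.48, 167.48]. Speed limits (degrees/s): [108.29, 108.29, 136.94, 172.46, 172.46, 172.46].

## Interface

Orientations are given as [roll, pitch, yaw] about the fixed x, y, z axes, in that order (R = Rz(yaw) Ry(pitch) Rx(roll)).
In Python, from bench import env gives the robot as it stands. The module is installed in compiled form; this text tells all that it offers.
- The arm moves only by the tool jog_arm, never from a script. Its argument "increments" is a list of rows, each an object of numbers: "dx", "dy", "dz": the shift along the tool's x, y, z in mm; "rx", "ry", "rz": the turn, a rotation vector about the tool's x, y, z in degrees; "jaw": the finger opening in mm, from 0 to 85.4. A call has 1 to 5 rows; each row shifts and turns the commanded pose from where the row before left it, along the tool's axes as they then stand; what a row does not reach is not made up. A row lasts 1/8 s, in which the tool goes at most 62.5 mm and 10.7 degrees, less where a joint would pass 70% of its speed; a pose out of reach is approached as far as the arm can. A call with a gripper value outside its range is refused whole. The fingers move at their own pace and stop on an object; "squeeze" is the grip in N (left out, the last holds). Time passes only in rows, so rows that do not move let the fingers close. It gives the time, the measured TCP pose, the force and the opening at its end, in the units of the state.
- env.sense(): the state, without advancing time (a new reading comes with each control period).
- env.capture(name): name is "scene" or "top" or "wrist"; returns a dict with "frame" (400x640x3 uint8, red, green, blue), "z_map" (400x640 float32, m along the optical axis (not along the pixel's ray), 0 where there is no reading), "fx", "fy", "cx", "cy" (pixels), "D" ([k1, k2, p1, p2, k3] as OpenCV has them; the pictures are not rectified), "R" (3x3) and "t" (3): a world point X has camera coordinates R X + t; the wrist camera has in their place "T_tool_cam" (4x4, takes a point from camera to tool coordinates, whose origin is the TCP and whose axes are the tool frame's). Camera axes: x right, y down, z forward; pixel columns grow to the right and rows downward; lengths in m; the calibration is good to about 2 mm. A picture is of the moment at which its call begins: read the wrist's pose just before it.
- env.sign_off(): hands the job in, once; it reports no verdict.
The state is a dict: "t": time; "joint_positions": joint angles; "qvel": joint speeds; "effort": joint torques, N m; "eef_pos": TCP position; "orientation": TCP orientation; "ft_force": force on the tool from outside, world axes, zero at the start; "moment": the same for the moment, N m; "gripper_width": finger opening in m.
Only numpy, scipy, OpenCV 4.12 (cv2) and the standard library are available. Lean on these libraries where they do the work, as an engineer would, in place of code of your own. Each camera call takes 0.05 s, during which the arm holds its last target.

## Working session

There is one attempt and no reset: what is moved stays moved. The work goes in short steps, Python scripts to look and compute and a tool call to move; the robot and the scene stay as the last step left them, time stands still between calls to the robot, and variables do not carry over. Pictures are saved under pics/ and viewed, and the job is handed in when it is done.

Besides the shell and the picture viewer there is one more tool, called after "Emit:" as name([rows], argument=value, ...), one row to a line, values as JSON. jog_arm: Moves the arm, as the interface text tells. Its arguments: {"type":"object","properties":{"increments":{"type":"array"},"squeeze":{"type":"number"}},"required":["increments"]}

```bash
mkdir -p pics; cat > h.py <<'E'
import numpy as np, cv2, pickle
from bench import env
def snap(n,tag):
    s=env.sense(); c=env.capture(n)
    cv2.imwrite(f'pics/{tag}.png',cv2.cvtColor(c['frame'],cv2.COLOR_RGB2BGR))
    pickle.dump((s,c),open(f'{tag}.pkl','wb')); return s,c
E
python3 - <<'E'
from h import *
for n in ['scene','top','wrist']:
    s,c=snap(n,n+'0')
    print(n,c['fx'],c['cx'],c['cy'],c['D'],c.get('R'),c.get('t'),c.get('T_tool_cam'))
print(s, env.hold_point_z)
E
```

```text
scene 517.5945749120241 323.17766594323933 195.34798202606632 [-0.02699595  0.          0.          0.          0.        ] [[ 0.88398099 -0.46709304 -0.02004243]
 [-0.28954551 -0.51330394 -0.80788766]
 [ 0.36707085  0.71996053 -0.58899562]] [-0.56850622  0.30101001  1.67597126] None
top 377.07249087978664 320.4650820028647 199.32707721583478 [-0.05138152  0.          0.          0.          0.        ] [[-1.77978078e-03 -9.99998341e-01 -3.88711047e-04]
 [-9.92061867e-01  1.81453127e-03 -1.25737659e-01]
 [ 1.25738156e-01  1.61839938e-04 -9.92063451e-01]] [-0.05132777  0.6192833   1.06292602] None
wrist 349.02040291397253 318.7910447797285 200.73052229364785 [-0.07473845  0.          0.          0.          0.        ] None None [[ 9.99998646e-01 -3.26624873e-04 -1.61314456e-03  5.69038186e-05]
 [ 8.32159209e-04  9.45944048e-01  3.24328792e-01 -8.37566241e-02]
 [ 1.42001065e-03 -3.24329695e-01  9.45943039e-01 -1.43781211e-01]
 [ 0.00000000e+00  0.00000000e+00  0.00000000e+00  1.00000000e+00]]
{'t': 0.1, 'joint_positions': array([-7.02219124e+01,  2.75477970e+01,  9.14900311e+01, -1.87214241e-03,
        6.10265559e+01, -2.67029291e+00]), 'qvel': array([-0.03219054, -0.04881525, -0.07557645,  0.03626936,  0.06304847,
        0.02215362]), 'effort': array([ 2.84822963e-04, -9.52258158e+01, -4.31040323e+01,  1.27050866e-04,
        5.20455025e-03, -1.54611973e-05]), 'eef_pos': array([ 0.24808313, -0.60039173,  0.23071989]), 'orientation': array([-1.79998635e+02,  6.43903531e-02, -6.75507109e+01]), 'ft_force': array([-0.03879619,  0.13067356,  0.2781356 ]), 'moment': array([-0.04740724, -0.00026195, -0.03763111]), 'gripper_width': 0.08533644504600058} 0.0187
```

View pics/scene0.png

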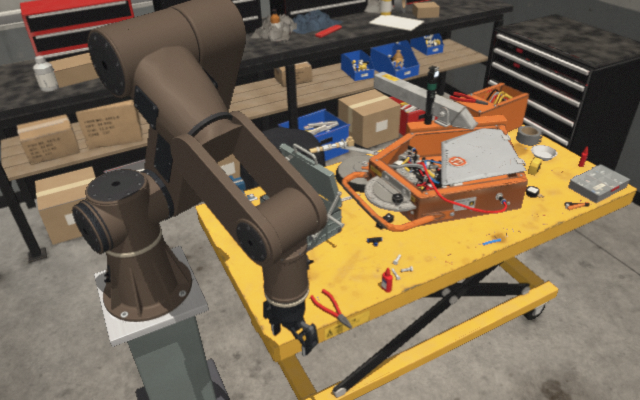

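View pics/top0.png

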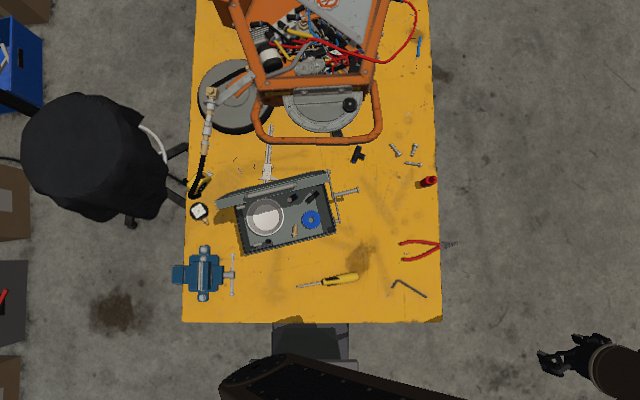

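View pics/wrist0.png

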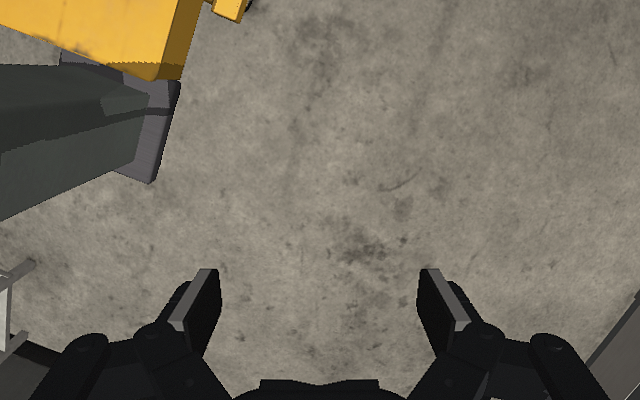

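```bash
cat >> h.py <<'E'
def ray(c,u,v):
    K=np.array([[c['fx'],0,c['cx']],[0,c['fy'],c['cy']],[0,0,1]])
    p=cv2.undistortPoints(np.array([[[u,v]]],float),K,np.array(c['D']))[0,0]
    return np.array([p[0],p[1],1.])
def camT(c,s=None):
    if c.get('R') is not None: return np.array(c['R']).T, -np.array(c['R']).T@np.array(c['t'])
    from scipy.spatial.transform import Rotation as Ro
    R=Ro.from_euler('xyz',s['orientation'],degrees=True).as_matrix(); T=np.array(c['T_tool_cam'])
    return R@T[:3,:3], R@T[:3,3]+s['eef_pos']
def cloud(c,s=None):
    K=np.array([[c['fx'],0,c['cx']],[0,c['fy'],c['cy']],[0,0,1]])
    v,u=np.mgrid[:400,:640]
    p=cv2.undistortPoints(np.stack([u,v],-1).reshape(-1,1,2).astype(float),K,np.array(c['D'])).reshape(400,640,2)
    z=c['z_map'][...,None]
    P=np.concatenate([p*z,z],-1); R,t=camT(c,s)
    return P@R.T+t
def onz(c,u,v,z,s=None):
    R,t=camT(c,s); d=R@ray(c,u,v); return t+d*(z-t[2])/d[2]
def crop(tag,x0,y0,x1,y1,k):
    im=cv2.imread(f'pics/{tag}.png')[y0:y1,x0:x1]
    cv2.imwrite(f'pics/{tag}_c{x0}_{y0}.png',cv2.resize(im,None,fx=k,fy=k,interpolation=cv2.INTER_CUBIC))
E
python3 - <<'E'
from h import *
crop('top0',180,150,380,280,4)
s,c=pickle.load(open('top0.pkl','rb'))
X=cloud(c)
for v in range(170,262,6):
    print(v,' '.join('%d,%d,%d'%tuple(np.round(X[v,u]*1000)) for u in range(212,366,12)))
E
```

```text
170 716,281,-2 716,244,-1 715,207,-1 715,169,1 715,133,0 715,96,2 715,59,-2 715,22,1 715,-14,0 687,-51,132 715,-88,-3 715,-125,-2 715,-162,-2
176 697,281,-3 697,244,-4 697,206,-1 696,169,0 697,133,-3 696,95,2 696,59,-1 664,11,167 648,-23,255 644,-52,275 696,-88,-1 696,-125,-4 696,-161,0
182 678,279,1 678,243,-1 678,206,-3 678,169,-1 678,132,-3 647,73,173 633,33,257 628,3,287 630,-24,275 630,-51,272 677,-88,1 677,-124,2 678,-161,-4
188 660,279,-2 659,242,1 660,205,-2 632,134,176 619,90,254 610,54,311 609,27,315 616,4,271 659,-15,-3 658,-51,8 659,-88,-1 660,-124,-5 640,-149,121
194 641,278,-1 642,242,-3 605,146,255 596,107,314 596,80,315 602,59,273 640,58,6 637,20,23 639,-15,8 640,-51,5 622,-83,133 623,-116,124 640,-160,3
200 623,278,-2 588,170,273 588,142,273 589,115,269 619,126,28 618,90,31 622,58,1 622,21,3 620,-15,21 622,-51,3 622,-87,-3 622,-124,0 622,-160,-1
206 605,277,-2 575,170,271 578,149,240 604,166,4 603,130,6 603,93,5 604,58,-1 604,21,3 603,-15,6 603,-51,4 604,-87,-1 604,-124,-3 604,-160,1
212 586,276,0 586,240,-1 577,181,99 583,161,30 586,130,3 585,93,6 585,57,7 585,21,7 
[... 486 characters left out ...]
275,-4 514,238,-2 514,201,2 514,164,5 514,128,5 514,92,7 514,56,5 514,21,3 514,-15,3 512,-51,65 513,-87,3 513,-123,1 513,-159,-2
242 496,273,-1 496,237,-1 496,201,0 496,161,19 495,113,99 481,-53,1132 496,57,1 495,17,64 496,-15,-3 496,-51,-1 496,-87,-4 496,-123,0 495,-158,-1
248 478,274,-4 478,238,-4 478,201,-2 478,157,39 478,112,105 478,84,68 478,56,1 478,21,0 478,-15,-2 478,-51,-6 478,-87,-4 478,-123,-4 478,-159,-5
254 460,272,0 460,236,1 460,200,-2 461,151,68 460,129,-3 460,93,-6 460,56,0 460,21,2 460,-15,-3 460,-51,-8 460,-87,-4 460,-122,-1 460,-158,-5
260 443,267,14 442,235,0 442,200,-2 442,164,-1 443,128,0 443,92,3 443,56,3 443,21,1 443,-15,-1 442,-51,0 442,-86,-3 442,-122,-3 442,-158,0
```

View pics/top0_c180_150.png

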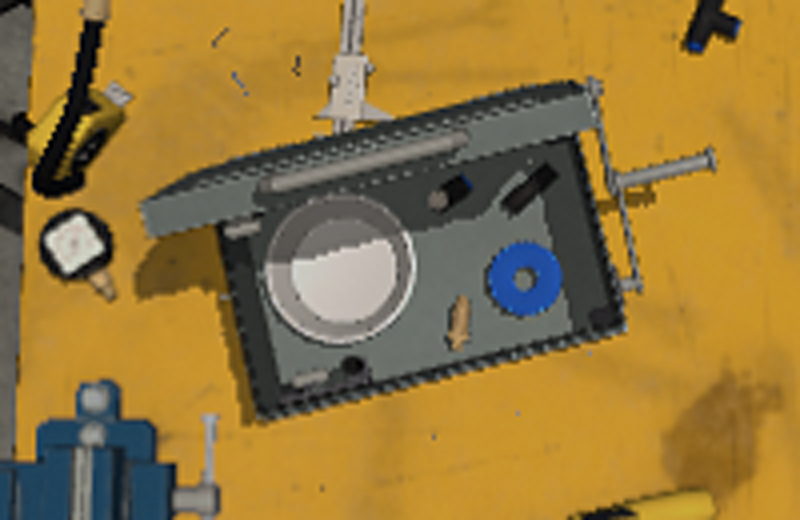

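```bash
python3 - <<'E'
from h import *
s,c=pickle.load(open('top0.pkl','rb'))
X=cloud(c)*1000
# rim mask
m=(abs(X[...,2]-101)<9)&(X[...,0]>420)&(X[...,0]<660)&(X[...,1]>-130)&(X[...,1]<200)
P=X[m][:,:2].astype(np.float32); print(len(P))
r=cv2.minAreaRect(P);print(r,cv2.boxPoints(r))
im=np.zeros((400,640),np.uint8);im[m]=255;cv2.imwrite('pics/m0.png',cv2.resize(im[150:280,180:380],None,fx=4,fy=4,interpolation=0))
for n,(a,b) in dict(FL=(262,418),FR=(622,325),BL=(220,225),pinhead=(710,160),knee=(618,182),lowpiv=(632,286),barL=(262,186),barR=(466,140)).items():
    z={'pinhead':.125,'knee':.125,'lowpiv':.063,'barL':.315,'barR':.315}.get(n,.1)
    print(n,onz(c,a/4+180-.4,b/4+150-.4,z)*1000)
# pin points
m=(X[...,2]>100)&(X[...,2]<150)&(X[...,0]>590)&(X[...,0]<670)&(X[...,1]>-190)&(X[...,1]<-88)
for v,u in np.argwhere(m): print(u,v,X[v,u].round(),end=';')
m=(X[...,2]>295)&(X[...,2]<330)&(X[...,0]>560)&(X[...,0]<650)&(X[...,1]<200)
P=X[m]; print(len(P))
E
```

```text
472
((579.75, 43.069236755371094), (177.5839080810547, 280.1899108886719), 13.494099617004395) [[ 460.71875  158.57755]
 [ 526.09973 -113.87742]
 [ 698.78125  -72.43907]
 [ 633.40027  200.0159 ]]
FL [461.7563993  152.68553863 100.        ]
FR [524.58959625 -92.28124912 100.        ]
BL [593.74610357 184.67642261 100.        ]
pinhead [ 634.62093526 -151.52954613  125.        ]
knee [619.72330885 -89.25057381 125.        ]
lowpiv [ 553.77110625 -100.97624265   63.        ]
barL [591.65079448 112.69744927 315.        ]
barR [616.92293504   0.96969693 315.        ]
356 187 [ 642. -149.  123.];357 187 [ 642. -151.  124.];355 188 [ 639. -146.  122.];356 188 [ 640. -149.  121.];357 188 [ 639. -151.  127.];358 188 [ 639. -154.  123.];351 189 [ 637. -135.  121.];352 189 [ 637. -138.  119.];353 189 [ 637. -141.  122.];354 189 [ 637. -144.  118.];355 189 [ 637. -146.  122.];356 189 [ 637. -149.  120.];357 189 [ 636. -151.  125.];358 189 [ 636. -154.  126.];347 190 [ 634. -124.  121.];348 190 [ 634. -127.  124.];349 190 [ 634. -130.  119.];350 190 [ 634. -132.  125.];351 190 [ 634. -135.  125.]
[... 2251 characters left out ...]
8.  121.];342 195 [ 620. -111.  122.];343 195 [ 620. -113.  121.];334 196 [617. -89. 126.];335 196 [618. -92. 122.];336 196 [618. -95. 121.];337 196 [618. -97. 122.];338 196 [ 618. -100.  117.];339 196 [ 618. -103.  117.];334 197 [615. -89. 124.];335 197 [615. -92. 123.];334 198 [613. -89. 118.];335 198 [613. -92. 119.];334 199 [611. -89. 113.];335 199 [610. -92. 120.];335 200 [608. -92. 115.];335 201 [605. -92. 114.];336 201 [605. -95. 111.];335 202 [603. -92. 112.];336 202 [603. -95. 108.];335 203 [600. -92. 111.];336 203 [600. -95. 109.];335 204 [598. -92. 101.];336 204 [598. -95. 106.];336 205 [595. -95. 106.];336 206 [593. -95. 102.];337 206 [593. -98. 101.];336 207 [590. -95. 100.];243
```

View pics/m0.png

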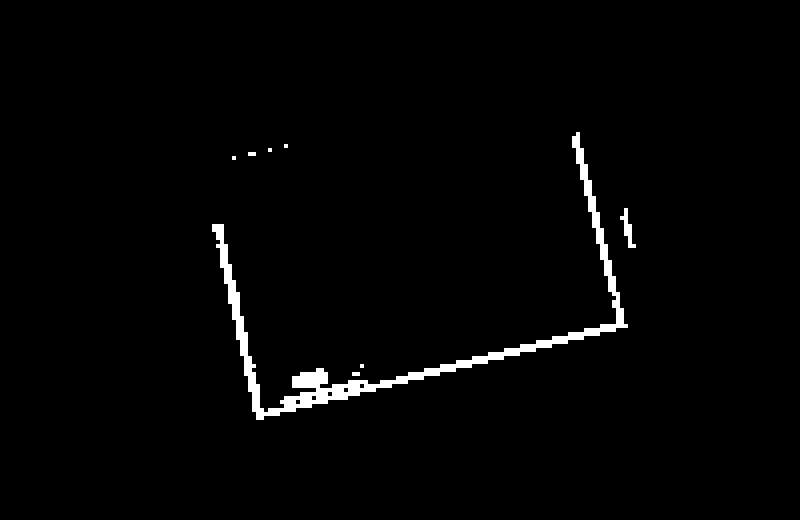

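```bash
python3 - <<'E'
from h import *
s,c=pickle.load(open('top0.pkl','rb'))
X=cloud(c)*1000
m=(abs(X[...,2]-101)<9)&(X[...,0]>420)&(X[...,0]<660)&(X[...,1]>-130)&(X[...,1]<200)
n,lab,st,_=cv2.connectedComponentsWithStats(m.astype(np.uint8),connectivity=8)
k=1+np.argmax(st[1:,4]); P=X[lab==k]
V,U=np.nonzero(lab==k)
def fit(sel,name):
    q=np.array([onz(c,u,v,.1)[:2]*1000 for u,v in zip(U[sel],V[sel])]).astype(np.float32)
    l=cv2.fitLine(q,cv2.DIST_HUBER,0,.01,.01).ravel();print(name,len(q),l,np.degrees(np.arctan2(l[1],l[0]))); return l
# front: cols>275 (avoid keeper), bottom pixels
a=fit((U>275)&(U<333)&(V>230),'front'); 
b=fit((U<247)&(V<250)&(V>205),'left'); d=fit((U>322)&(U<336)&(V<229),'right')
def lines(X0,nm):
    l=cv2.fitLine(X0.astype(np.float32),cv2.DIST_HUBER,0,.01,.01).ravel();print(nm,l,np.degrees(np.arctan2(l[1],l[0])),X0[:,:].mean(0))
mb=(X[...,2]>300)&(X[...,2]<330)&(X[...,0]>560)&(X[...,0]<650)&(X[...,1]<200)
# bar: component
n,lab,st,ce=cv2.connectedComponentsWithStats(mb.astype(np.uint8),connectivity=8)
print(st,ce)
for k in range(1,n):
  if st[k,4]>20:
    Q=X[lab==k]; lines(Q[:,:2],'bar'); print(Q.mean(0),Q.min(0),Q.max(0))
mp=(X[...,2]>114)&(X[...,2]<150)&(X[...,1]>-145)&(X[...,1]<-100)&(X[...,0]>600)&(X[...,0]<670)
lines(X[mp][:,:2],'pin'); print(X[mp].mean(0))
im=np.zeros((400,640),np.uint8);im[mb]=255;cv2.imwrite('pics/m1.png',cv2.resize(im[150:280,180:380],None,fx=4,fy=4,interpolation=0))
E
```

```text
front 113 [ 2.4549568e-01 -9.6939766e-01  5.0430170e+02 -7.6525631e+00] -75.788864
left 102 [9.7068691e-01 2.4034747e-01 5.3374622e+02 1.7185503e+02] 13.907049
right 90 [ 9.7146708e-01  2.3717436e-01  5.9412048e+02 -7.5623749e+01] 13.719829
[[     0      0    640    400 255758]
 [   244    182     53     17    242]] [[319.54690762 199.50851195]
 [269.92561983 190.50413223]]
bar [ 2.4034004e-01 -9.7068876e-01  6.0410889e+02  5.8386753e+01] -76.09338 [604.25064936  58.60381729]
[604.25064936  58.60381729 312.93319249] [587.99258192   1.64597312 302.80385129] [624.39743045 117.06334114 317.50920975]
pin [ 2.71906644e-01 -9.62323606e-01  6.27765198e+02 -1.22467766e+02] -74.222244 [ 628.02274068 -122.44081684]
[ 628.02274068 -122.44081684  121.84697721]
```

View pics/m1.png

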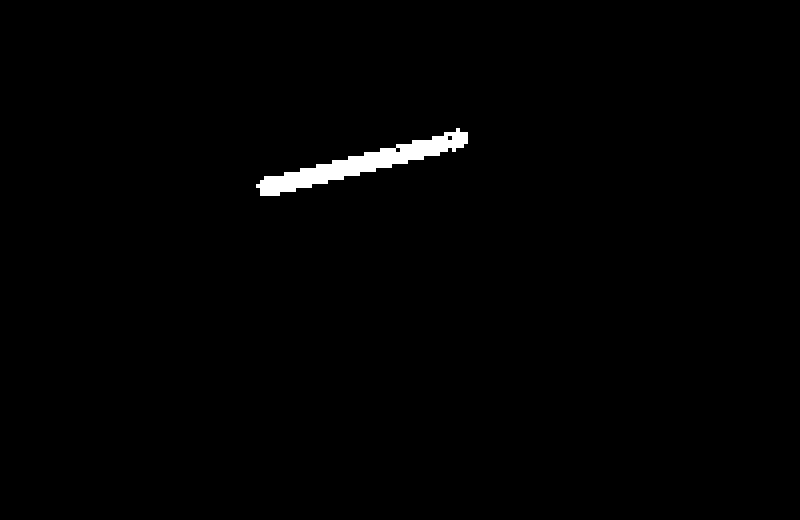

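```bash
cat >> h.py <<'E'
from scipy.spatial.transform import Rotation as Ro, Slerp
import json
YAW=13.9; CX,CY=570.0,-88.5   # chest centre in chest-aligned axes (mm)
A=Ro.from_euler('z',YAW,degrees=True)
def c2w(p): return A.apply(np.array(p,float)+[CX,CY,0])
def w2c(p): return A.inv().apply(np.array(p,float))-[CX,CY,0]
def tool(lean=0,pitch=0): # tool x=chest x, z down; lean about tool x; pitch about tool y
    return A*Ro.from_euler('x',180,degrees=True)*Ro.from_rotvec([0,pitch,0],degrees=True)*Ro.from_rotvec([lean,0,0],degrees=True)
def pose(s=None):
    s=s or env.sense(); return Ro.from_euler('xyz',s['orientation'],degrees=True), np.array(s['eef_pos'])*1000
def plan(wps,cur=None,nd=1):
    R,p=cur or pose()
    for (Rt,pt,n) in wps:
        R0,p0=R,p; rv=(R0.inv()*Rt).as_rotvec()
        rows=[]
        for i in range(1,n+1):
            Ri=R0*Ro.from_rotvec(rv*i/n); pi=p0+(np.array(pt)-p0)*i/n
            d=np.round(R.inv().apply(pi-p),nd)+0.; r=np.round((R.inv()*Ri).as_rotvec(degrees=True),1)+0.
            row={k:float(x) for k,x in zip(['dx','dy','dz','rx','ry','rz'],[*d,*r]) if x}
            rows.append(row); p=p+R.apply(d); R=R*Ro.from_rotvec(r,degrees=True)
        for i in range(0,len(rows),5): print(json.dumps(rows[i:i+5]))
        print('--end',p.round(1),w2c(p).round(1))
    return R,p
E
python3 - <<'E'
from h import *
R=tool(25); z=R.apply([0,0,1])
g=c2w([10.8,-187,117]); t=g+18.7*z
print(g,t,z)
plan([(R,t-90*z,15)],nd=0)
E
```

```text
[ 629.9749582 -127.9079436  117.       ] [ 628.07644523 -120.23640863  100.05204438] [-0.10152476  0.41024251 -0.90630779]
[{"dx": -17.0, "dy": -35.0, "dz": 3.0, "rx": 1.4, "ry": -1.2, "rz": -5.3}, {"dx": -14.0, "dy": -37.0, "dz": 5.0, "rx": 1.3, "ry": -1.2, "rz": -5.4}, {"dx": -11.0, "dy": -38.0, "dz": 5.0, "rx": 1.4, "ry": -1.1, "rz": -5.3}, {"dx": -7.0, "dy": -38.0, "dz": 7.0, "rx": 1.4, "ry": -1.2, "rz": -5.4}, {"dx": -3.0, "dy": -38.0, "dz": 8.0, "rx": 1.4, "ry": -1.2, "rz": -5.3}]
[{"dx": 1.0, "dy": -39.0, "dz": 9.0, "rx": 1.3, "ry": -1.2, "rz": -5.3}, {"dx": 5.0, "dy": -38.0, "dz": 9.0, "rx": 1.4, "ry": -1.2, "rz": -5.4}, {"dx": 8.0, "dy": -37.0, "dz": 10.0, "rx": 1.4, "ry": -1.1, "rz": -5.3}, {"dx": 12.0, "dy": -36.0, "dz": 11.0, "rx": 1.3, "ry": -1.2, "rz": -5.3}, {"dx": 15.0, "dy": -35.0, "dz": 12.0, "rx": 1.4, "ry": -1.2, "rz": -5.4}]
[{"dx": 19.0, "dy": -32.0, "dz": 12.0, "rx": 1.4, "ry": -1.2, "rz": -5.3}, {"dx": 22.0, "dy": -31.0, "dz": 12.0, "rx": 1.4, "ry": -1.2, "rz": -5.4}, {"dx": 25.0, "dy": -27.0, "dz": 13.0, "rx": 1.3, "ry": -1.1, "rz": -5.3}, {"dx": 27.0, "dy": -26.0, "dz": 12.0, "rx": 1.4, "ry": -1.2, "rz": -5.3}, {"dx": 30.0, "dy": -22.0, "dz": 13.0, "rx": 1.4, "ry": -1.2, "rz": -5.4}]
--end [ 636.8 -157.1  181.7] [  10.4 -216.9  181.7]
```

Emit:
jog_arm([
  {"dx": -17,"dy": -35,"dz": 0,"rx": 1.4,"ry": -1.2,"rz": -5.3},
  {"dx": -14,"dy": -37,"dz": 0,"rx": 1.3,"ry": -1.2,"rz": -5.4},
  {"dx": -11,"dy": -38,"dz": 0,"rx": 1.4,"ry": -1.1,"rz": -5.3},
  {"dx": -7,"dy": -38,"dz": 0,"rx": 1.4,"ry": -1.2,"rz": -5.4},
  {"dx": -3,"dy": -38,"dz": 8,"rx": 1.4,"ry": -1.2,"rz": -5.3},
])

```text
$.increments[0]: bad value
```

Emit:
jog_arm([
  {"dx": 1.0,"dy": -39.0,"dz": 9.0,"rx": 1.3,"ry": -1.2,"rz": -5.3},
  {"dx": 5.0,"dy": -38.0,"dz": 9.0,"rx": 1.4,"ry": -1.2,"rz": -5.4},
  {"dx": 8.0,"dy": -37.0,"dz": 10.0,"rx": 1.4,"ry": -1.1,"rz": -5.3},
  {"dx": 12.0,"dy": -36.0,"dz": 11.0,"rx": 1.3,"ry": -1.2,"rz": -5.3},
  {"dx": 15.0,"dy": -35.0,"dz": 12.0,"rx": 1.4,"ry": -1.2,"rz": -5.4},
])

```text
$.increments[0]: bad value
```

Emit:
jog_arm([
  {"dx": 19.0,"dy": -32.0,"dz": 12.0,"rx": 1.4,"ry": -1.2,"rz": -5.3},
  {"dx": 22.0,"dy": -31.0,"dz": 12.0,"rx": 1.4,"ry": -1.2,"rz": -5.4},
  {"dx": 25.0,"dy": -27.0,"dz": 13.0,"rx": 1.3,"ry": -1.1,"rz": -5.3},
  {"dx": 27.0,"dy": -26.0,"dz": 12.0,"rx": 1.4,"ry": -1.2,"rz": -5.3},
  {"dx": 30.0,"dy": -22.0,"dz": 13.0,"rx": 1.4,"ry": -1.2,"rz": -5.4},
])

```text
$.increments[0]: bad value
```

```bash
python3 - <<'E'
from h import *
snap('scene','s1'); snap('top','t1')
s,c=snap('wrist','w1'); R,p=pose(s)
print(s['t'],p,w2c(p),R.as_euler('xyz',True),tool(25).as_euler('xyz',True),s['joint_positions'],s['ft_force'])
E
```

```text
0.25 [ 248.15439917 -600.56313866  231.01654558] [-473.38454194 -554.09018247  231.01654558] [-1.79998601e+02  3.05911792e-02 -6.75514318e+01] [-155.     0.    13.9] [-7.02220338e+01  2.75293925e+01  9.14764797e+01 -3.22203862e-05
  6.10247509e+01 -2.67058597e+00] [0.22262207 0.28361441 0.31588678]
```

View pics/w1.png

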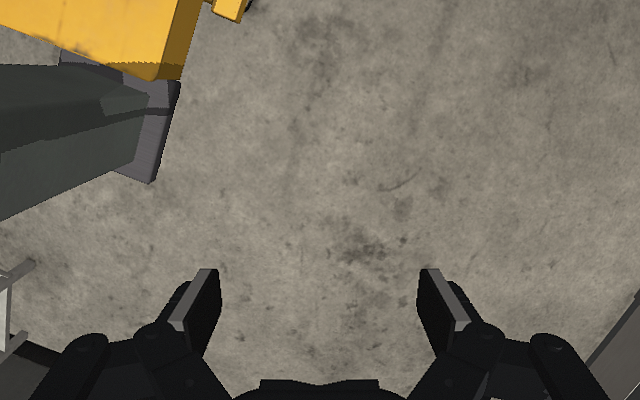

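View pics/s1.png

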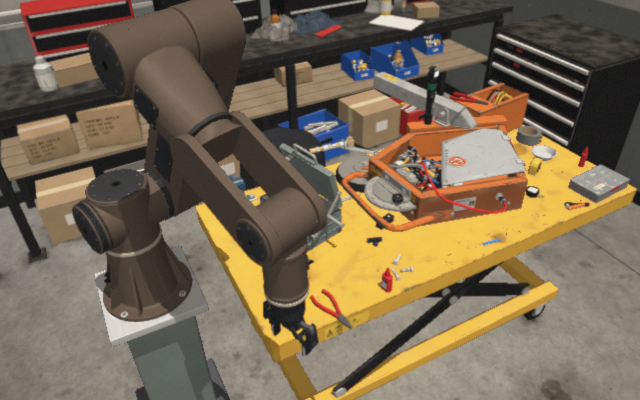

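The wrist picture shows only the floor and fingers (pads at about (210,270) and (430,270)), because the moves were refused. I'll retry with all the keys filled in.

Emit:
jog_arm([
  {"dx": -17,"dy": -35,"dz": 0,"rx": 1.4,"ry": -1.2,"rz": -5.3,"jaw": 85},
], squeeze=30)

```text
t: 0.42
eef_pos: [0.2734, -0.5723, 0.2312]
orientation: [-178.5, 1.1, -62.3]
ft_force: [0.3, -1.1, -0.8]
gripper_width: 0.0852
```

Emit:
jog_arm([
  {"dx": -14,"dy": -37,"dz": 0,"rx": 1.3,"ry": -1.2,"rz": -5.4,"jaw": 85},
  {"dx": -11,"dy": -38,"dz": 0,"rx": 1.4,"ry": -1.1,"rz": -5.3,"jaw": 85},
  {"dx": -7,"dy": -38,"dz": 0,"rx": 1.4,"ry": -1.2,"rz": -5.4,"jaw": 85},
  {"dx": -3,"dy": -38,"dz": 8,"rx": 1.4,"ry": -1.2,"rz": -5.3,"jaw": 85},
  {"dx": 1,"dy": -39,"dz": 9,"rx": 1.3,"ry": -1.2,"rz": -5.3,"jaw": 85},
])

```text
t: 1.05
eef_pos: [0.4041, -0.4233, 0.2311]
orientation: [-170.2, 4.5, -34.9]
ft_force: [-0.0, -0.7, -0.6]
gripper_width: 0.0848
```

Emit:
jog_arm([
  {"dx": 5,"dy": -38,"dz": 9,"rx": 1.4,"ry": -1.2,"rz": -5.4,"jaw": 85},
  {"dx": 8,"dy": -37,"dz": 10,"rx": 1.4,"ry": -1.1,"rz": -5.3,"jaw": 85},
  {"dx": 12,"dy": -36,"dz": 11,"rx": 1.3,"ry": -1.2,"rz": -5.3,"jaw": 85},
  {"dx": 15,"dy": -35,"dz": 12,"rx": 1.4,"ry": -1.2,"rz": -5.4,"jaw": 85},
  {"dx": 0,"dy": 0,"dz": 0,"rx": 0,"ry": 0,"rz": 0,"jaw": 85},
])

```text
t: 1.68
eef_pos: [0.5084, -0.304, 0.2178]
orientation: [-163.0, 4.1, -12.9]
ft_force: [-0.1, -0.4, -0.4]
gripper_width: 0.0851
```

```bash
python3 - <<'E'
from h import *
R=tool(25); z=R.apply([0,0,1])
g=c2w([10.8,-187,117]); t=g+18.7*z
plan([(R,t-90*z,6)],nd=0)
s=env.sense();print(s['t'],s['joint_positions'],s['ft_force'])
E
```

```text
[{"dx": 16.0, "dy": -26.0, "dz": 13.0, "rx": 1.1, "ry": -1.0, "rz": -4.4}, {"dx": 18.0, "dy": -24.0, "dz": 13.0, "rx": 1.2, "ry": -0.9, "rz": -4.4}, {"dx": 20.0, "dy": -23.0, "dz": 14.0, "rx": 1.1, "ry": -1.0, "rz": -4.4}, {"dx": 22.0, "dy": -21.0, "dz": 13.0, "rx": 1.2, "ry": -1.0, "rz": -4.5}, {"dx": 24.0, "dy": -19.0, "dz": 14.0, "rx": 1.1, "ry": -1.0, "rz": -4.4}]
[{"dx": 25.0, "dy": -16.0, "dz": 13.0, "rx": 1.2, "ry": -0.9, "rz": -4.4}]
--end [ 637.4 -157.4  181.7] [  10.9 -217.4  181.7]
1.675 [-41.87886243  29.77503464  92.23307657  13.66749277  70.4686978
 -34.35014268] [-0.08915867 -0.38852061 -0.43727848]
```

Emit:
jog_arm([
  {"dx": 16,"dy": -26,"dz": 13,"rx": 1.1,"ry": -1.0,"rz": -4.4,"jaw": 85},
  {"dx": 18,"dy": -24,"dz": 13,"rx": 1.2,"ry": -0.9,"rz": -4.4,"jaw": 85},
  {"dx": 20,"dy": -23,"dz": 14,"rx": 1.1,"ry": -1.0,"rz": -4.4,"jaw": 85},
  {"dx": 22,"dy": -21,"dz": 13,"rx": 1.2,"ry": -1.0,"rz": -4.5,"jaw": 85},
  {"dx": 24,"dy": -19,"dz": 14,"rx": 1.1,"ry": -1.0,"rz": -4.4,"jaw": 85},
])

```text
t: 2.3
eef_pos: [0.6157, -0.1836, 0.188]
orientation: [-156.3, 0.9, 9.4]
ft_force: [0.4, 0.5, 0.3]
gripper_width: 0.0847
```

Emit:
jog_arm([
  {"dx": 25,"dy": -16,"dz": 13,"rx": 1.2,"ry": -0.9,"rz": -4.4,"jaw": 85},
  {"dx": 0,"dy": 0,"dz": 0,"rx": 0,"ry": 0,"rz": 0,"jaw": 85},
])

```text
t: 2.55
eef_pos: [0.6373, -0.1589, 0.1813]
orientation: [-155.0, 0.0, 13.8]
ft_force: [-1.1, 0.2, 0.0]
gripper_width: 0.0846
```

```bash
python3 - <<'E'
from h import *
s,c=snap('wrist','w2'); R,p=pose(s)
print(s['t'],p,w2c(p),R.as_euler('xyz',True),s['joint_positions'],s['ft_force'])
E
```

```text
2.55 [ 637.2518589  -158.87729766  181.30804517] [  10.42410014 -218.81057802  181.30804517] [-1.55012214e+02  6.24095183e-03  1.37831172e+01] [-27.10962014  39.50672023  81.94061738  19.1847927   76.29653619
 -48.4052087 ] [-1.09005368  0.22614065  0.04279592]
```

View pics/w2.png

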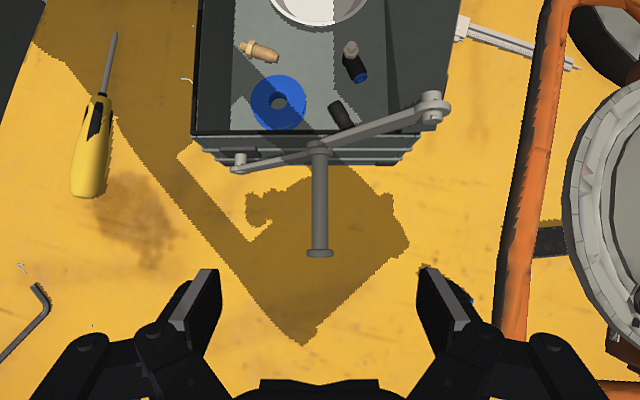

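The pin runs down column ~320, from the stay at row ~150 to its head at row ~253, centred between the pads. I'll measure it with depth.

```bash
python3 - <<'E'
from h import *
s,c=pickle.load(open('w2.pkl','rb'))
X=cloud(c,s)*1000
C=A.inv().apply(X.reshape(-1,3)).reshape(X.shape)-[CX,CY,0]
for v in range(150,262,8): print(v,[C[v,u].round(0).tolist() for u in (311,315,320,325,329)])
print(C[160,238],C[108,435])
E
```

```text
150 [[6.0, -147.0, 128.0], [8.0, -147.0, 128.0], [12.0, -147.0, 129.0], [15.0, -147.0, 129.0], [17.0, -146.0, 126.0]]
158 [[5.0, -149.0, 113.0], [8.0, -151.0, 124.0], [12.0, -152.0, 126.0], [15.0, -151.0, 124.0], [20.0, -130.0, 33.0]]
166 [[3.0, -131.0, 0.0], [8.0, -157.0, 124.0], [11.0, -157.0, 125.0], [15.0, -157.0, 124.0], [21.0, -131.0, 2.0]]
174 [[3.0, -139.0, 1.0], [8.0, -162.0, 124.0], [11.0, -162.0, 125.0], [15.0, -162.0, 125.0], [21.0, -139.0, 1.0]]
182 [[3.0, -147.0, 2.0], [8.0, -167.0, 124.0], [11.0, -167.0, 124.0], [15.0, -167.0, 124.0], [21.0, -147.0, 2.0]]
190 [[3.0, -155.0, 0.0], [8.0, -172.0, 123.0], [11.0, -172.0, 125.0], [15.0, -172.0, 124.0], [21.0, -155.0, 2.0]]
198 [[3.0, -163.0, 2.0], [8.0, -178.0, 125.0], [11.0, -178.0, 125.0], [15.0, -178.0, 125.0], [21.0, -163.0, 1.0]]
206 [[3.0, -171.0, 1.0], [8.0, -183.0, 124.0], [11.0, -183.0, 125.0], [15.0, -183.0, 123.0], [21.0, -171.0, 1.0]]
214 [[3.0, -179.0, 2.0], [8.0, -188.0, 124.0], [11.0, -188.0, 125.0], [15.0, -188.0, 125.0], [21.0, -179.0, 1.0]]
222 [[3.0, -187.0, 1.0], [8.0, -193.0, 125.0], [11.0, -193.0, 126.0], [15.0, -193.0, 125.0], [21.0, -187.0, 2.0]]
230 [[3.0, -195.0, 0.0], [8.0, -198.0, 125.0], [11.0, -198.0, 125.0], [15.0, -198.0, 124.0], [21.0, -195.0, 0.0]]
238 [[3.0, -203.0, 1.0], [11.0, -203.0, 347.0], [11.0, -203.0, 124.0], [15.0, -203.0, 124.0], [21.0, -203.0, 0.0]]
246 [[3.0, -211.0, 1.0], [8.0, -208.0, 125.0], [11.0, -208.0, 124.0], [14.0, -208.0, 124.0], [20.0, -211.0, 2.0]]
254 [[6.0, -213.0, 127.0], [8.0, -213.0, 127.0], [11.0, -213.0, 128.0], [14.0, -213.0, 128.0], [17.0, -213.0, 127.0]]
[ -55.16785345 -139.76782629   69.15281539] [  64.22834088 -144.16668138  194.22961244]
```

```bash
python3 - <<'E'
from h import *
R=tool(25); z=R.apply([0,0,1])
t=c2w([11.5,-188,118])+18.7*z
plan([(R,t,4)])
E
```

```text
[{"dx": 0.5, "dy": -0.4, "dz": 22.4, "rz": -0.1}, {"dx": 0.4, "dy": -0.5, "dz": 22.4}, {"dx": 0.5, "dy": -0.4, "dz": 22.5, "rz": -0.1}, {"dx": 0.5, "dy": -0.5, "dz": 22.4, "ry": -0.1}]
--end [ 629. -121.  101.] [  11.5 -180.1  101. ]
```

Emit:
jog_arm([
  {"dx": 0.5,"dy": -0.5,"dz": 22,"rx": 0,"ry": 0,"rz": -0.1,"jaw": 85},
  {"dx": 0.5,"dy": -0.5,"dz": 22,"rx": 0,"ry": 0,"rz": 0,"jaw": 85},
  {"dx": 0.5,"dy": -0.5,"dz": 23,"rx": 0,"ry": 0,"rz": 0,"jaw": 85},
  {"dx": 0.5,"dy": -0.5,"dz": 22.5,"rx": 0,"ry": 0,"rz": 0,"jaw": 85},
  {"dx": 0,"dy": 0,"dz": 0,"rx": 0,"ry": 0,"rz": 0,"jaw": 40},
], squeeze=30)

```text
t: 3.22
eef_pos: [0.6278, -0.1212, 0.1011]
orientation: [-155.0, 0.1, 13.7]
ft_force: [0.1, -0.5, 1.2]
gripper_width: 0.0691
```

Emit:
jog_arm([
  {"dx": 0,"dy": 0,"dz": 0,"rx": 0,"ry": 0,"rz": 0,"jaw": 20},
  {"dx": 0,"dy": 0,"dz": 0,"rx": 0,"ry": 0,"rz": 0,"jaw": 20},
])

```text
t: 3.48
eef_pos: [0.6298, -0.1217, 0.1029]
orientation: [-155.1, -0.1, 13.7]
ft_force: [0.3, 0.3, -0.3]
gripper_width: 0.0315
```

```bash
python3 - <<'E'
from h import *
s,c=snap('wrist','w3'); R,p=pose(s)
print(s['t'],p,w2c(p),w2c(p-18.7*R.apply([0,0,1])),R.as_euler('xyz',True),s['ft_force'],s['gripper_width'])
E
```

```text
3.475 [ 629.834266   -121.72723864  102.89271239] [  12.14820641 -180.96648961  102.89271239] [  12.08599042 -188.83754858  119.85539378] [-1.55107339e+02 -1.39073103e-01  1.37468256e+01] [ 0.34227902  0.33066553 -0.28369721] 0.03147570719148009
```

View pics/w3.png

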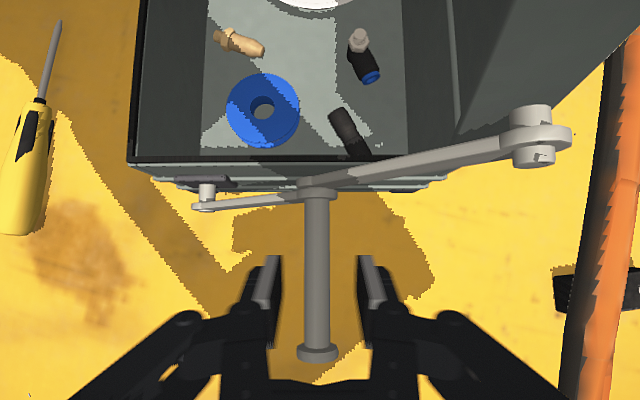

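Emit:
jog_arm([
  {"dx": 0,"dy": 0,"dz": 0,"rx": 0,"ry": 0,"rz": 0,"jaw": 5},
  {"dx": 0,"dy": 0,"dz": 0,"rx": 0,"ry": 0,"rz": 0,"jaw": 5},
  {"dx": 0,"dy": 0,"dz": 0,"rx": 0,"ry": 0,"rz": 0,"jaw": 5},
], squeeze=40)

```text
t: 3.9
eef_pos: [0.6291, -0.1214, 0.1024]
orientation: [-155.1, -0.1, 13.8]
ft_force: [-3.6, -4.6, 5.5]
gripper_width: 0.0094
```

```bash
python3 - <<'E'
from h import *
s=env.sense(); R,p=pose(s)
print(s['t'],w2c(p-18.7*R.apply([0,0,1])),s['ft_force'],s['gripper_width'])
# bar pregrasp & grasp plan assuming at pin end
E
```

```text
3.9 [  11.49356478 -188.35081228  119.39651338] [-3.63303194 -4.63912646  5.50214824] 0.009361973314169575
```

Emit:
jog_arm([
  {"dx": -2.5,"dy": -1.2,"dz": -2.6,"rx": 0,"ry": 0,"rz": 0,"jaw": 5},
  {"dx": -2.6,"dy": -1.1,"dz": -2.5,"rx": 0,"ry": 0,"rz": 0,"jaw": 5},
  {"dx": -2.7,"dy": -1.1,"dz": -2.4,"rx": 0,"ry": 0,"rz": 0,"jaw": 5},
])

```text
t: 4.28
eef_pos: [0.6223, -0.1231, 0.1104]
orientation: [-155.1, -0.1, 13.8]
ft_force: [4.4, -2.4, -3.7]
gripper_width: 0.0097
```

```bash
python3 - <<'E'
from h import *
s=env.sense(); R,p=pose(s)
print(s['t'],w2c(p-18.7*R.apply([0,0,1])),s['ft_force'],s['gripper_width'])
# bar pregrasp & grasp plan assuming at pin end
E
```

```text
4.275 [   4.48968025 -188.35145294  127.32297698] [ 4.43838532 -2.40035468 -3.68011091] 0.009662848529500806
```

Emit:
jog_arm([
  {"dx": -2.8,"dy": -1.1,"dz": -2.3,"rx": 0,"ry": 0,"rz": 0,"jaw": 5},
  {"dx": -2.9,"dy": -1.0,"dz": -2.2,"rx": 0,"ry": 0,"rz": 0,"jaw": 5},
  {"dx": -3.0,"dy": -1.0,"dz": -2.0,"rx": 0,"ry": 0,"rz": 0,"jaw": 5},
  {"dx": 0,"dy": 0,"dz": 0,"rx": 0,"ry": 0,"rz": 0,"jaw": 5},
])

```text
t: 4.78
eef_pos: [0.614, -0.1252, 0.118]
orientation: [-155.1, -0.2, 13.8]
ft_force: [3.3, -3.4, 0.6]
gripper_width: 0.0097
```

```bash
python3 - <<'E'
from h import *
s,c=snap('wrist','w4'); s2,c2=snap('top','t4'); R,p=pose(s)
print(s['t'],w2c(p),w2c(p-18.7*R.apply([0,0,1])),s['ft_force'],s['gripper_width'])
X=cloud(c2)*1000
mb=(X[...,2]>300)&(X[...,2]<330)&(X[...,0]>540)&(X[...,0]<650)&(X[...,1]<200)&(X[...,1]>-5)
print(mb.sum(),w2c(X[mb].mean(0)),X[mb].max(0))
crop('w4',0,100,640,400,1)
crop('t4',180,150,380,280,4)
E
```

```text
4.775 [  -4.08084423 -180.49810136  117.95936076] [  -4.14817884 -188.36857965  134.92229204] [ 3.25374299 -3.38862599  0.56092203] 0.00968465456396139
236 [ 27.3087121   -0.97216749 312.15002214] [619.98989091 115.33909347 318.56875444]
```

View pics/w4.png

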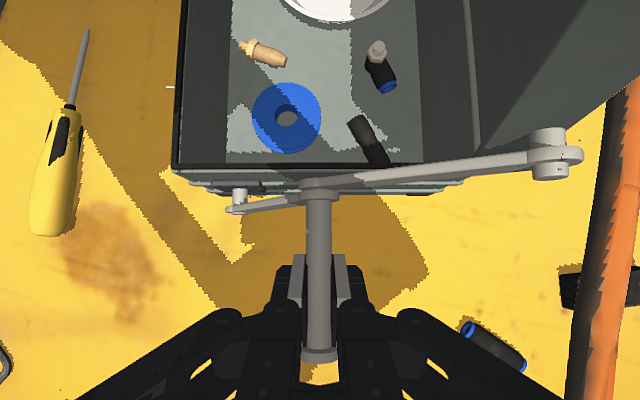

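View pics/t4_c180_150.png

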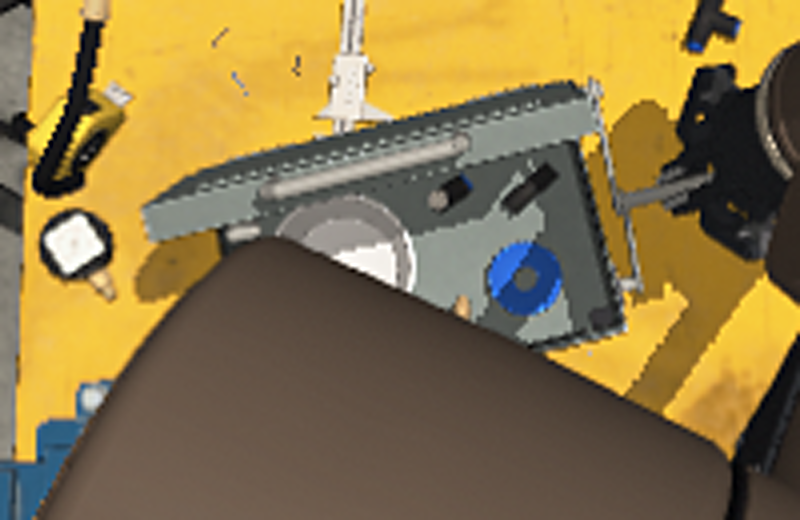

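The pin has moved about 22 mm (to chest frame (-4, 134)) and is past the pivot line, the lid is still up, and the bar is at (27, 0, 312). Next I'll plan the release and the transfer to the bar.

```bash
python3 - <<'E'
from h import *
R,p=pose(); z=R.apply([0,0,1])
T=tool(0)
plan([(R,p-95*z,2),(tool(10),c2w([0,-150,395]),5),(T,c2w([28,0,395]),4),(T,c2w([28,0,330]),2)],nd=0)
E
```

```text
[{"dz": -48.0}, {"dz": -47.0}]
--end [ 623.3 -164.1  204.1] [  -4.4 -220.5  204.1]
[{"dx": 1.0, "dy": -29.0, "dz": -29.0, "rx": -3.0}, {"dx": 1.0, "dy": -27.0, "dz": -30.0, "rx": -3.0, "ry": -0.1}, {"dx": 1.0, "dy": -26.0, "dz": -31.0, "rx": -2.9}, {"dx": 1.0, "dy": -24.0, "dz": -33.0, "rx": -3.0, "rz": -0.1}, {"dx": 1.0, "dy": -22.0, "dz": -34.0, "rx": -3.0, "ry": -0.1}]
--end [611.  -94.7 394.7] [   0.4 -150.2  394.7]
[{"dx": 7.0, "dy": -37.0, "dz": 6.0, "rx": -2.5}, {"dx": 7.0, "dy": -37.0, "dz": 5.0, "rx": -2.5}, {"dx": 7.0, "dy": -38.0, "dz": 3.0, "rx": -2.5}, {"dx": 7.0, "dy": -37.0, "dz": 2.0, "rx": -2.5}]
--end [602.1  57.6 395. ] [ 2.83e+01 -2.00e-01  3.95e+02]
[{"dz": 32.0}, {"dz": 33.0}]
--end [602.1  57.6 330. ] [ 2.83e+01 -2.00e-01  3.30e+02]
```

Emit:
jog_arm([
  {"dx": 0,"dy": 0,"dz": 0,"rx": 0,"ry": 0,"rz": 0,"jaw": 60},
  {"dx": 0,"dy": 0,"dz": 0,"rx": 0,"ry": 0,"rz": 0,"jaw": 60},
])

```text
t: 5.12
eef_pos: [0.6129, -0.1245, 0.1174]
orientation: [-155.0, -0.0, 13.8]
ft_force: [0.2, -0.0, -0.1]
gripper_width: 0.0452
```

Emit:
jog_arm([
  {"dx": 0,"dy": 0,"dz": -48,"rx": 0,"ry": 0,"rz": 0,"jaw": 60},
  {"dx": 0,"dy": 0,"dz": -47,"rx": 0,"ry": 0,"rz": 0,"jaw": 60},
  {"dx": 1,"dy": -29,"dz": -29,"rx": -3,"ry": 0,"rz": 0,"jaw": 70},
  {"dx": 1,"dy": -27,"dz": -30,"rx": -3,"ry": 0,"rz": 0,"jaw": 70},
  {"dx": 1,"dy": -26,"dz": -31,"rx": -3,"ry": 0,"rz": 0,"jaw": 70},
])

```text
t: 5.75
eef_pos: [0.6149, -0.1214, 0.3188]
orientation: [-164.1, -0.1, 13.8]
ft_force: [-0.0, -0.0, -0.7]
gripper_width: 0.07
```

Emit:
jog_arm([
  {"dx": 1,"dy": -24,"dz": -33,"rx": -3,"ry": 0,"rz": 0,"jaw": 70},
  {"dx": 1,"dy": -22,"dz": -34,"rx": -3,"ry": 0,"rz": 0,"jaw": 70},
  {"dx": 7,"dy": -37,"dz": 6,"rx": -2.5,"ry": 0,"rz": 0,"jaw": 70},
  {"dx": 7,"dy": -37,"dz": 5,"rx": -2.5,"ry": 0,"rz": 0,"jaw": 70},
  {"dx": 7,"dy": -38,"dz": 3,"rx": -2.5,"ry": 0,"rz": 0,"jaw": 70},
])

```text
t: 6.38
eef_pos: [0.6035, 0.0215, 0.3948]
orientation: [-177.6, -0.1, 13.8]
ft_force: [0.2, 0.7, 0.8]
gripper_width: 0.0698
```

Emit:
jog_arm([
  {"dx": 7,"dy": -37,"dz": 2,"rx": -2.5,"ry": 0,"rz": 0,"jaw": 70},
  {"dx": 0,"dy": 0,"dz": 0,"rx": 0,"ry": 0,"rz": 0,"jaw": 70},
])

```text
t: 6.62
eef_pos: [0.6012, 0.061, 0.3943]
orientation: [180.0, -0.0, 14.0]
ft_force: [0.1, -0.7, 1.1]
gripper_width: 0.0697
```

```bash
python3 - <<'E'
from h import *
s,c=snap('wrist','w5'); R,p=pose(s)
print(s['t'],w2c(p),R.as_euler('xyz',True),tool(0).as_euler('xyz',True),s['joint_positions'],s['ft_force'],s['gripper_width'])
X=cloud(c,s)*1000
C=A.inv().apply(X.reshape(-1,3)).reshape(X.shape)-[CX,CY,0]
mb=(C[...,2]>300)&(C[...,2]<330)&(abs(C[...,0]-25)<40)&(abs(C[...,1])<42)
print(mb.sum(),C[mb].mean(0),np.percentile(C[mb][:,2],95),np.percentile(C[mb][:,0],[2,98]))
E
```

```text
6.625 [ 28.26961564   3.33374556 394.32903348] [ 1.79972815e+02 -4.83609833e-02  1.40239891e+01] [180.    0.   13.9] [ 2.93478717e+00  1.69611568e+01  8.47967312e+01 -1.77517161e-02
  7.81894258e+01 -1.10855651e+01] [ 0.10364756 -0.65051671  1.13778917] 0.06969041152369286
1641 [ 27.88595077   2.79319386 314.8414935 ] 316.5017341411782 [23.06915878 32.6519792 ]
```

View pics/w5.png

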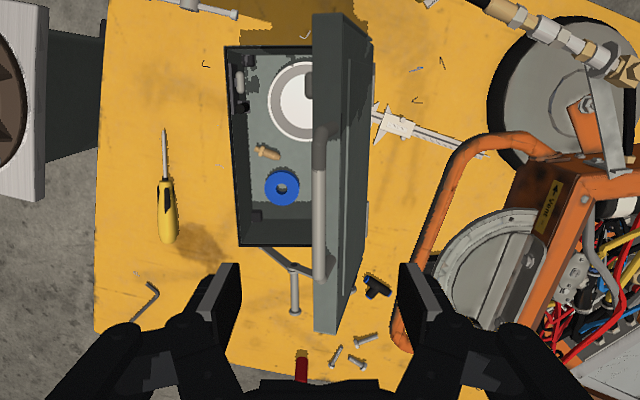

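The bar runs along column ~320, centred between the open fingers, at chest (27.9, 0, ~311), and the lid is still up. Going down 102 mm and closing.

Emit:
jog_arm([
  {"dx": 0,"dy": 1,"dz": 34,"rx": 0,"ry": 0,"rz": 0,"jaw": 60},
  {"dx": 0,"dy": 1,"dz": 34,"rx": 0,"ry": 0,"rz": 0,"jaw": 60},
  {"dx": 0,"dy": 1,"dz": 34,"rx": 0,"ry": 0,"rz": 0,"jaw": 60},
  {"dx": 0,"dy": 0,"dz": 0,"rx": 0,"ry": 0,"rz": 0,"jaw": 4},
  {"dx": 0,"dy": 0,"dz": 0,"rx": 0,"ry": 0,"rz": 0,"jaw": 4},
], squeeze=25)

```text
t: 7.3
eef_pos: [0.6035, 0.0544, 0.2935]
orientation: [180.0, -0.1, 13.7]
ft_force: [-0.1, 1.4, -0.1]
gripper_width: 0.0243
```

Emit:
jog_arm([
  {"dx": 0,"dy": 0,"dz": 0,"rx": 0,"ry": 0,"rz": 0,"jaw": 4},
  {"dx": 0,"dy": 0,"dz": 0,"rx": 0,"ry": 0,"rz": 0,"jaw": 4},
  {"dx": 0,"dy": 0,"dz": 0,"rx": 0,"ry": 0,"rz": 0,"jaw": 4},
])

```text
t: 7.68
eef_pos: [0.6034, 0.0547, 0.2939]
orientation: [179.9, -0.2, 13.8]
ft_force: [-3.0, -4.2, 7.0]
gripper_width: 0.0088
```

```bash
cat >> h.py <<'E'
def st():
    s=env.sense(); R,p=pose(s); g=w2c(p-18.7*R.apply([0,0,1]))
    r=np.hypot(85-g[0],g[2]-108); a=np.arctan2(g[2]-108,85-g[0])
    print('t',round(s['t'],2),'grip',g.round(1),'r',r.round(1),'lid',(1.309-a).round(3),'F',A.inv().apply(s['ft_force']).round(1),'w',round(s['gripper_width']*1e3,1),'J',s['joint_positions'].round(0))
    return g
E
python3 - <<'E'
from h import *
st()
s,c=snap('wrist','w6')
E
```

```text
t 7.67 grip [ 28.8  -3.3 312.6] r 212.2 lid 0.006 F [-3.9 -3.3  7. ] w 8.8 J [  2.  21.  93.  -0.  66. -11.]
```

View pics/w6.png

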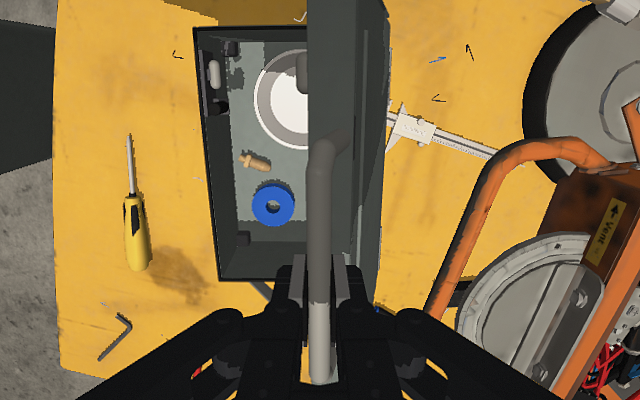

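```bash
cat >> h.py <<'E'
def arc(l0,l1,n):
    L=np.linspace(l0,l1,n+1); a=1.309-L
    x=np.round(85-210*np.cos(a),1); z=np.round(108+210*np.sin(a),1)
    print(L.round(3)); rows=[{"dx":round(float(x[i+1]-x[i]),1),"dy":0,"dz":round(float(z[i]-z[i+1]),1),"rx":0,"ry":0,"rz":0,"jaw":4} for i in range(n)]
    for i in range(0,n,5): print(json.dumps(rows[i:i+5]))
E
python3 - <<'E'
from h import *
arc(.014,.514,15); arc(.514,1.064,15)
E
```

```text
[0.014 0.047 0.081 0.114 0.147 0.181 0.214 0.247 0.281 0.314 0.347 0.381
 0.414 0.447 0.481 0.514]
[{"dx": -6.7, "dy": 0, "dz": 2.1, "rx": 0, "ry": 0, "rz": 0, "jaw": 4}, {"dx": -6.6, "dy": 0, "dz": 2.2, "rx": 0, "ry": 0, "rz": 0, "jaw": 4}, {"dx": -6.6, "dy": 0, "dz": 2.5, "rx": 0, "ry": 0, "rz": 0, "jaw": 4}, {"dx": -6.4, "dy": 0, "dz": 2.6, "rx": 0, "ry": 0, "rz": 0, "jaw": 4}, {"dx": -6.4, "dy": 0, "dz": 2.9, "rx": 0, "ry": 0, "rz": 0, "jaw": 4}]
[{"dx": -6.3, "dy": 0, "dz": 3.1, "rx": 0, "ry": 0, "rz": 0, "jaw": 4}, {"dx": -6.2, "dy": 0, "dz": 3.3, "rx": 0, "ry": 0, "rz": 0, "jaw": 4}, {"dx": -6.0, "dy": 0, "dz": 3.5, "rx": 0, "ry": 0, "rz": 0, "jaw": 4}, {"dx": -5.9, "dy": 0, "dz": 3.8, "rx": 0, "ry": 0, "rz": 0, "jaw": 4}, {"dx": -5.9, "dy": 0, "dz": 3.9, "rx": 0, "ry": 0, "rz": 0, "jaw": 4}]
[{"dx": -5.6, "dy": 0, "dz": 4.1, "rx": 0, "ry": 0, "rz": 0, "jaw": 4}, {"dx": -5.6, "dy": 0, "dz": 4.3, "rx": 0, "ry": 0, "rz": 0, "jaw": 4}, {"dx": -5.3, "dy": 0, "dz": 4.4, "rx": 0, "ry": 0, "rz": 0, "jaw": 4}, {"dx": -5.3, "dy": 0, "dz": 4.7, "rx": 0, "ry": 0, "rz": 0, "jaw": 4}, {"dx
[... 533 characters left out ...]
3, "dy": 0, "dz": 6.4, "rx": 0, "ry": 0, "rz": 0, "jaw": 4}, {"dx": -4.1, "dy": 0, "dz": 6.5, "rx": 0, "ry": 0, "rz": 0, "jaw": 4}, {"dx": -3.8, "dy": 0, "dz": 6.7, "rx": 0, "ry": 0, "rz": 0, "jaw": 4}, {"dx": -3.6, "dy": 0, "dz": 6.8, "rx": 0, "ry": 0, "rz": 0, "jaw": 4}, {"dx": -3.3, "dy": 0, "dz": 7.0, "rx": 0, "ry": 0, "rz": 0, "jaw": 4}]
[{"dx": -3.1, "dy": 0, "dz": 7.0, "rx": 0, "ry": 0, "rz": 0, "jaw": 4}, {"dx": -2.8, "dy": 0, "dz": 7.2, "rx": 0, "ry": 0, "rz": 0, "jaw": 4}, {"dx": -2.5, "dy": 0, "dz": 7.3, "rx": 0, "ry": 0, "rz": 0, "jaw": 4}, {"dx": -2.3, "dy": 0, "dz": 7.3, "rx": 0, "ry": 0, "rz": 0, "jaw": 4}, {"dx": -2.0, "dy": 0, "dz": 7.5, "rx": 0, "ry": 0, "rz": 0, "jaw": 4}]
```

Emit:
jog_arm([
  {"dx": -6.7,"dy": 0,"dz": 2.1,"rx": 0,"ry": 0,"rz": 0,"jaw": 4},
  {"dx": -6.6,"dy": 0,"dz": 2.2,"rx": 0,"ry": 0,"rz": 0,"jaw": 4},
  {"dx": -6.6,"dy": 0,"dz": 2.5,"rx": 0,"ry": 0,"rz": 0,"jaw": 4},
  {"dx": -6.4,"dy": 0,"dz": 2.6,"rx": 0,"ry": 0,"rz": 0,"jaw": 4},
  {"dx": -6.4,"dy": 0,"dz": 2.9,"rx": 0,"ry": 0,"rz": 0,"jaw": 4},
], squeeze=30)

```text
t: 8.35
eef_pos: [0.5718, 0.0469, 0.2812]
orientation: [179.9, -0.2, 13.8]
ft_force: [-0.3, -3.9, 6.8]
gripper_width: 0.0086
```

```bash
python3 -c "
from h import *
st(); snap('top','t7'); snap('wrist','w7'); crop('t7',180,150,380,280,4)"
```

```text
t 8.35 grip [ -3.8  -3.3 299.9] r 211.5 lid 0.171 F [-1.2 -3.7  6.8] w 8.6 J [  2.  19.  98.  -0.  63. -12.]
```

View pics/w7.png

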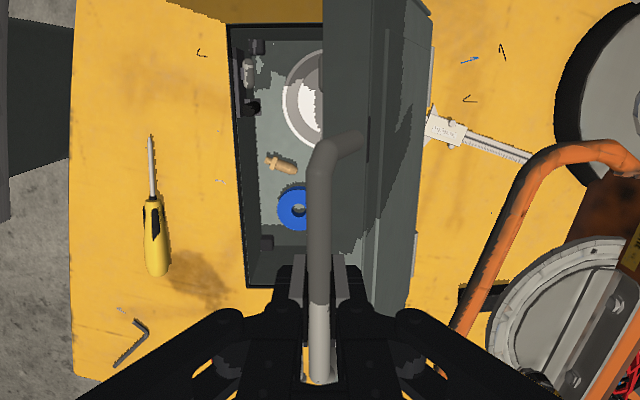

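Emit:
jog_arm([
  {"dx": -6.3,"dy": 0,"dz": 3.1,"rx": 0,"ry": 0,"rz": 0,"jaw": 4},
  {"dx": -6.2,"dy": 0,"dz": 3.3,"rx": 0,"ry": 0,"rz": 0,"jaw": 4},
  {"dx": -6.0,"dy": 0,"dz": 3.5,"rx": 0,"ry": 0,"rz": 0,"jaw": 4},
  {"dx": -5.9,"dy": 0,"dz": 3.8,"rx": 0,"ry": 0,"rz": 0,"jaw": 4},
  {"dx": -5.9,"dy": 0,"dz": 3.9,"rx": 0,"ry": 0,"rz": 0,"jaw": 4},
])

```text
t: 9.07
eef_pos: [0.5422, 0.0396, 0.2628]
orientation: [179.9, -0.1, 13.8]
ft_force: [1.4, -5.9, 2.6]
gripper_width: 0.0087
```

Emit:
jog_arm([
  {"dx": -5.6,"dy": 0,"dz": 4.1,"rx": 0,"ry": 0,"rz": 0,"jaw": 4},
  {"dx": -5.6,"dy": 0,"dz": 4.3,"rx": 0,"ry": 0,"rz": 0,"jaw": 4},
  {"dx": -5.3,"dy": 0,"dz": 4.4,"rx": 0,"ry": 0,"rz": 0,"jaw": 4},
  {"dx": -5.3,"dy": 0,"dz": 4.7,"rx": 0,"ry": 0,"rz": 0,"jaw": 4},
  {"dx": -5.1,"dy": 0,"dz": 4.8,"rx": 0,"ry": 0,"rz": 0,"jaw": 4},
])

```text
t: 9.7
eef_pos: [0.516, 0.0333, 0.2402]
orientation: [179.9, -0.1, 13.8]
ft_force: [1.8, -6.0, 0.2]
gripper_width: 0.0089
```

```bash
python3 -c "
from h import *
st()"
```

```text
t 9.7 grip [-61.1  -3.1 258.9] r 210.1 lid 0.507 F [ 0.3 -6.2  0.2] w 8.9 J [  0.  16. 108.  -0.  55. -13.]
```

Emit:
jog_arm([
  {"dx": -5.4,"dy": 0,"dz": 5.5,"rx": 0,"ry": 0,"rz": 0,"jaw": 4},
  {"dx": -5.1,"dy": 0,"dz": 5.7,"rx": 0,"ry": 0,"rz": 0,"jaw": 4},
  {"dx": -5.0,"dy": 0,"dz": 5.8,"rx": 0,"ry": 0,"rz": 0,"jaw": 4},
  {"dx": -4.8,"dy": 0,"dz": 6.1,"rx": 0,"ry": 0,"rz": 0,"jaw": 4},
  {"dx": -4.5,"dy": 0,"dz": 6.2,"rx": 0,"ry": 0,"rz": 0,"jaw": 4},
])

```text
t: 10.32
eef_pos: [0.492, 0.0275, 0.2107]
orientation: [179.9, -0.1, 13.8]
ft_force: [3.1, -5.1, -0.8]
gripper_width: 0.0087
```

Emit:
jog_arm([
  {"dx": -4.3,"dy": 0,"dz": 6.4,"rx": 0,"ry": 0,"rz": 0,"jaw": 4},
  {"dx": -4.1,"dy": 0,"dz": 6.5,"rx": 0,"ry": 0,"rz": 0,"jaw": 4},
  {"dx": -3.8,"dy": 0,"dz": 6.7,"rx": 0,"ry": 0,"rz": 0,"jaw": 4},
  {"dx": -3.6,"dy": 0,"dz": 6.8,"rx": 0,"ry": 0,"rz": 0,"jaw": 4},
  {"dx": -3.3,"dy": 0,"dz": 7.0,"rx": 0,"ry": 0,"rz": 0,"jaw": 4},
])

```text
t: 10.95
eef_pos: [0.473, 0.023, 0.1769]
orientation: [180.0, -0.1, 13.8]
ft_force: [3.3, -2.9, -0.0]
gripper_width: 0.0087
```

```bash
python3 -c "
from h import *
st(); snap('wrist','w8')"
```

```text
t 10.95 grip [-105.4   -2.8  195.6] r 209.5 lid 0.878 F [ 2.5 -3.7 -0. ] w 8.7 J [ -1.  18. 117.  -0.  45. -15.]
```

View pics/w8.png

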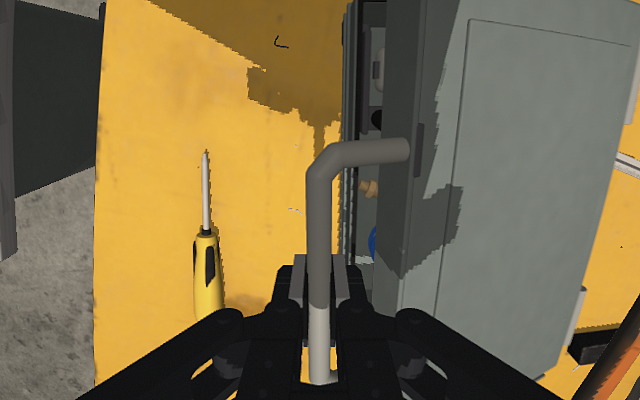

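Emit:
jog_arm([
  {"dx": -3.1,"dy": 0,"dz": 7.0,"rx": 0,"ry": 0,"rz": 0,"jaw": 4},
  {"dx": -2.8,"dy": 0,"dz": 7.2,"rx": 0,"ry": 0,"rz": 0,"jaw": 4},
  {"dx": -2.5,"dy": 0,"dz": 7.3,"rx": 0,"ry": 0,"rz": 0,"jaw": 4},
  {"dx": -2.3,"dy": 0,"dz": 7.3,"rx": 0,"ry": 0,"rz": 0,"jaw": 4},
  {"dx": -2.0,"dy": 0,"dz": 7.5,"rx": 0,"ry": 0,"rz": 0,"jaw": 4},
])

```text
t: 11.62
eef_pos: [0.4606, 0.0201, 0.1404]
orientation: [180.0, -0.1, 13.8]
ft_force: [0.6, -3.2, -0.1]
gripper_width: 0.0087
```

Emit:
jog_arm([
  {"dx": 0,"dy": 0,"dz": 0,"rx": 0,"ry": 0,"rz": 0,"jaw": 4},
])

```text
t: 11.75
eef_pos: [0.4605, 0.0201, 0.1403]
orientation: [180.0, -0.0, 13.8]
ft_force: [0.4, -3.4, -2.9]
gripper_width: 0.0085
```

```bash
python3 -c "
from h import *
st(); arc(1.064,1.264,20)"
```

```text
t 11.75 grip [-118.1   -2.6  159. ] r 209.4 lid 1.063 F [-0.4 -3.4 -2.9] w 8.5 J [ -1.  20. 121.  -0.  39. -15.]
[1.064 1.074 1.084 1.094 1.104 1.114 1.124 1.134 1.144 1.154 1.164 1.174
 1.184 1.194 1.204 1.214 1.224 1.234 1.244 1.254 1.264]
[{"dx": -0.5, "dy": 0, "dz": 2.0, "rx": 0, "ry": 0, "rz": 0, "jaw": 4}, {"dx": -0.5, "dy": 0, "dz": 2.0, "rx": 0, "ry": 0, "rz": 0, "jaw": 4}, {"dx": -0.5, "dy": 0, "dz": 2.1, "rx": 0, "ry": 0, "rz": 0, "jaw": 4}, {"dx": -0.4, "dy": 0, "dz": 2.1, "rx": 0, "ry": 0, "rz": 0, "jaw": 4}, {"dx": -0.4, "dy": 0, "dz": 2.0, "rx": 0, "ry": 0, "rz": 0, "jaw": 4}]
[{"dx": -0.4, "dy": 0, "dz": 2.1, "rx": 0, "ry": 0, "rz": 0, "jaw": 4}, {"dx": -0.4, "dy": 0, "dz": 2.0, "rx": 0, "ry": 0, "rz": 0, "jaw": 4}, {"dx": -0.3, "dy": 0, "dz": 2.1, "rx": 0, "ry": 0, "rz": 0, "jaw": 4}, {"dx": -0.4, "dy": 0, "dz": 2.1, "rx": 0, "ry": 0, "rz": 0, "jaw": 4}, {"dx": -0.3, "dy": 0, "dz": 2.1, "rx": 0, "ry": 0, "rz": 0, "jaw": 4}]
[{"dx": -0.3, "dy": 0, "dz": 2.0, "rx": 0, "ry": 0, "rz": 0, "jaw": 4}, {"dx": -0.3, "dy": 0, "dz": 2.1, "rx": 0, "ry": 0, "rz": 0, "jaw": 4}, {"dx": -0.2, "dy": 0, "dz": 2.1, "rx": 0, "ry": 0, "rz": 0, "jaw": 4}, {"dx": -0.2, "dy": 0, "dz": 2.1, "rx": 0, "ry": 0, "rz": 0, "jaw": 4}, {"dx": -0.3, "dy": 0, "dz": 2.1, "rx": 0, "ry": 0, "rz": 0, "jaw": 4}]
[{"dx": -0.1, "dy": 0, "dz": 2.1, "rx": 0, "ry": 0, "rz": 0, "jaw": 4}, {"dx": -0.2, "dy": 0, "dz": 2.1, "rx": 0, "ry": 0, "rz": 0, "jaw": 4}, {"dx": -0.2, "dy": 0, "dz": 2.1, "rx": 0, "ry": 0, "rz": 0, "jaw": 4}, {"dx": -0.1, "dy": 0, "dz": 2.1, "rx": 0, "ry": 0, "rz": 0, "jaw": 4}, {"dx": -0.1, "dy": 0, "dz": 2.1, "rx": 0, "ry": 0, "rz": 0, "jaw": 4}]
```

Emit:
jog_arm([
  {"dx": -0.5,"dy": 0,"dz": 2.0,"rx": 0,"ry": 0,"rz": 0,"jaw": 4},
  {"dx": -0.5,"dy": 0,"dz": 2.0,"rx": 0,"ry": 0,"rz": 0,"jaw": 4},
  {"dx": -0.5,"dy": 0,"dz": 2.1,"rx": 0,"ry": 0,"rz": 0,"jaw": 4},
  {"dx": -0.4,"dy": 0,"dz": 2.1,"rx": 0,"ry": 0,"rz": 0,"jaw": 4},
])

```text
t: 12.25
eef_pos: [0.4589, 0.0196, 0.1326]
orientation: [180.0, -0.1, 13.8]
ft_force: [-1.2, -0.6, 0.2]
gripper_width: 0.0089
```

Emit:
jog_arm([
  {"dx": -0.4,"dy": 0,"dz": 2.0,"rx": 0,"ry": 0,"rz": 0,"jaw": 4},
  {"dx": -0.4,"dy": 0,"dz": 2.0,"rx": 0,"ry": 0,"rz": 0,"jaw": 4},
])

```text
t: 12.5
eef_pos: [0.4581, 0.0194, 0.1286]
orientation: [180.0, -0.1, 13.8]
ft_force: [-0.6, -0.0, -0.4]
gripper_width: 0.0088
```

Emit:
jog_arm([
  {"dx": -0.4,"dy": 0,"dz": 2.0,"rx": 0,"ry": 0,"rz": 0,"jaw": 4},
  {"dx": -0.3,"dy": 0,"dz": 2.0,"rx": 0,"ry": 0,"rz": 0,"jaw": 4},
])

```text
t: 12.75
eef_pos: [0.4576, 0.0193, 0.1248]
orientation: [180.0, -0.1, 13.8]
ft_force: [-4.1, 1.3, 13.3]
gripper_width: 0.0085
```

```bash
python3 -c "
from h import *
st()"
```

```text
t 12.75 grip [-121.2   -2.7  143.5] r 209.2 lid 1.138 F [-3.7  2.3 13.3] w 8.5 J [ -1.  21. 122.  -0.  36. -15.]
```

Emit:
jog_arm([
  {"dx": -0.2,"dy": 0,"dz": 1.0,"rx": 0,"ry": 0,"rz": 0,"jaw": 4},
])

```text
t: 12.88
eef_pos: [0.4575, 0.0193, 0.1239]
orientation: [180.0, -0.1, 13.8]
ft_force: [-2.9, 0.8, 12.1]
gripper_width: 0.0088
```

Emit:
jog_arm([
  {"dx": -0.2,"dy": 0,"dz": 1.0,"rx": 0,"ry": 0,"rz": 0,"jaw": 4},
])

```text
t: 13.0
eef_pos: [0.4573, 0.0192, 0.1229]
orientation: [180.0, -0.1, 13.8]
ft_force: [-2.9, 1.3, 9.6]
gripper_width: 0.0087
```

Emit:
jog_arm([
  {"dx": -0.2,"dy": 0,"dz": 1.0,"rx": 0,"ry": 0,"rz": 0,"jaw": 4},
])

```text
t: 13.12
eef_pos: [0.4572, 0.0192, 0.1219]
orientation: [180.0, -0.1, 13.8]
ft_force: [-1.6, 1.1, 8.9]
gripper_width: 0.0088
```

Emit:
jog_arm([
  {"dx": -0.2,"dy": 0,"dz": 1.0,"rx": 0,"ry": 0,"rz": 0,"jaw": 4},
])

```text
t: 13.25
eef_pos: [0.457, 0.0192, 0.1209]
orientation: [180.0, -0.1, 13.8]
ft_force: [-1.5, 1.6, 7.2]
gripper_width: 0.0086
```

Emit:
jog_arm([
  {"dx": -0.2,"dy": 0,"dz": 1.0,"rx": 0,"ry": 0,"rz": 0,"jaw": 4},
  {"dx": -0.1,"dy": 0,"dz": 1.0,"rx": 0,"ry": 0,"rz": 0,"jaw": 4},
])

```text
t: 13.5
eef_pos: [0.4567, 0.0191, 0.1188]
orientation: [180.0, -0.1, 13.8]
ft_force: [-1.5, 1.5, 4.6]
gripper_width: 0.0087
```

Emit:
jog_arm([
  {"dx": -0.2,"dy": 0,"dz": 1.0,"rx": 0,"ry": 0,"rz": 0,"jaw": 4},
  {"dx": -0.1,"dy": 0,"dz": 1.0,"rx": 0,"ry": 0,"rz": 0,"jaw": 4},
])

```text
t: 13.75
eef_pos: [0.4564, 0.019, 0.1167]
orientation: [180.0, -0.1, 13.8]
ft_force: [0.7, 3.0, 1.3]
gripper_width: 0.0091
```

Emit:
jog_arm([
  {"dx": -0.1,"dy": 0,"dz": 1.0,"rx": 0,"ry": 0,"rz": 0,"jaw": 4},
  {"dx": -0.1,"dy": 0,"dz": 1.0,"rx": 0,"ry": 0,"rz": 0,"jaw": 4},
])

```text
t: 14.0
eef_pos: [0.4562, 0.0189, 0.1146]
orientation: [180.0, -0.1, 13.8]
ft_force: [1.9, 4.1, -2.0]
gripper_width: 0.0086
```

```bash
python3 -c "
from h import *
st()"
```

```text
t 14.0 grip [-122.7   -2.7  133.3] r 209.2 lid 1.188 F [ 2.9  3.5 -2. ] w 8.6 J [ -1.  22. 123.  -0.  35. -15.]
```

Emit:
jog_arm([
  {"dx": -0.1,"dy": 0,"dz": 1.0,"rx": 0,"ry": 0,"rz": 0,"jaw": 4},
])

```text
t: 14.12
eef_pos: [0.456, 0.0189, 0.1135]
orientation: [180.0, -0.1, 13.8]
ft_force: [1.1, 3.2, -2.3]
gripper_width: 0.0084
```

Emit:
jog_arm([
  {"dx": -0.1,"dy": 0,"dz": 1.0,"rx": 0,"ry": 0,"rz": 0,"jaw": 4},
])

```text
t: 14.25
eef_pos: [0.4559, 0.0188, 0.1125]
orientation: [180.0, -0.1, 13.8]
ft_force: [2.3, 4.4, -5.5]
gripper_width: 0.0093
```

Emit:
jog_arm([
  {"dx": -0.1,"dy": 0,"dz": 1.0,"rx": 0,"ry": 0,"rz": 0,"jaw": 4},
])

```text
t: 14.38
eef_pos: [0.4558, 0.0188, 0.1115]
orientation: [180.0, -0.1, 13.8]
ft_force: [3.4, 5.5, -4.1]
gripper_width: 0.0088
```

Emit:
jog_arm([
  {"dx": -0.1,"dy": 0,"dz": 1.0,"rx": 0,"ry": 0,"rz": 0,"jaw": 4},
])

```text
t: 14.5
eef_pos: [0.4557, 0.0188, 0.1106]
orientation: [180.0, -0.1, 13.8]
ft_force: [1.7, 4.3, -0.9]
gripper_width: 0.0087
```

Emit:
jog_arm([
  {"dx": -0.1,"dy": 0,"dz": 0.6,"rx": 0,"ry": 0,"rz": 0,"jaw": 4},
])

```text
t: 14.62
eef_pos: [0.4556, 0.0187, 0.1101]
orientation: [180.0, -0.1, 13.8]
ft_force: [1.7, 4.9, 1.2]
gripper_width: 0.0086
```

```bash
python3 -c "
from h import *
st()"
```

```text
t 14.62 grip [-123.2   -2.8  128.8] r 209.3 lid 1.209 F [2.9 4.4 1.2] w 8.6 J [ -1.  23. 123.  -0.  34. -15.]
```

Emit:
jog_arm([
  {"dx": 0,"dy": 0,"dz": 0.5,"rx": 0,"ry": 0,"rz": 0,"jaw": 4},
])

```text
t: 14.75
eef_pos: [0.4556, 0.0187, 0.1097]
orientation: [180.0, -0.1, 13.8]
ft_force: [1.9, 5.0, 2.4]
gripper_width: 0.0088
```

Emit:
jog_arm([
  {"dx": 0,"dy": 0,"dz": 0.4,"rx": 0,"ry": 0,"rz": 0,"jaw": 4},
])

```text
t: 14.88
eef_pos: [0.4556, 0.0187, 0.1093]
orientation: [180.0, -0.1, 13.8]
ft_force: [-0.2, 4.7, 5.5]
gripper_width: 0.0087
```

Emit:
jog_arm([
  {"dx": 0,"dy": 0,"dz": 0,"rx": 0,"ry": 0,"rz": 0,"jaw": 4},
])

```text
t: 15.0
eef_pos: [0.4556, 0.0187, 0.1093]
orientation: [180.0, -0.1, 13.8]
ft_force: [1.1, 4.6, 3.8]
gripper_width: 0.0088
```

The force went +13 N, then −5 N (the catch pulling), then +4 N (on the bumper), so the catch has snapped. Opening slightly, since the gap behind the bar is narrow, then lifting off.

Emit:
jog_arm([
  {"dx": 0,"dy": 0,"dz": 0,"rx": 0,"ry": 0,"rz": 0,"jaw": 26},
  {"dx": 0,"dy": 0,"dz": 0,"rx": 0,"ry": 0,"rz": 0,"jaw": 26},
  {"dx": 0,"dy": 0,"dz": 0,"rx": 0,"ry": 0,"rz": 0,"jaw": 26},
])

```text
t: 15.38
eef_pos: [0.4554, 0.0186, 0.1091]
orientation: [180.0, -0.0, 13.8]
ft_force: [1.1, 0.8, 0.1]
gripper_width: 0.0262
```

```bash
python3 - <<'E'
from h import *
st()
s,c=snap('wrist','w9')
X=cloud(c,s)*1000
C=A.inv().apply(X.reshape(-1,3)).reshape(X.shape)-[CX,CY,0]
mb=(C[...,2]>90)&(C[...,2]<190)&(C[...,0]<-110)&(C[...,0]>-135)&(abs(C[...,1]-20)<20)
print(mb.sum(),C[mb].mean(0),np.percentile(C[mb][:,2],95))
E
```

```text
t 15.38 grip [-123.5   -2.8  127.8] r 209.5 lid 1.214 F [1.3 0.5 0.1] w 26.2 J [ -1.  23. 123.  -0.  34. -15.]
4685 [-121.86656658   15.0925924   156.16811057] 189.31550227161696
```

View pics/w9.png

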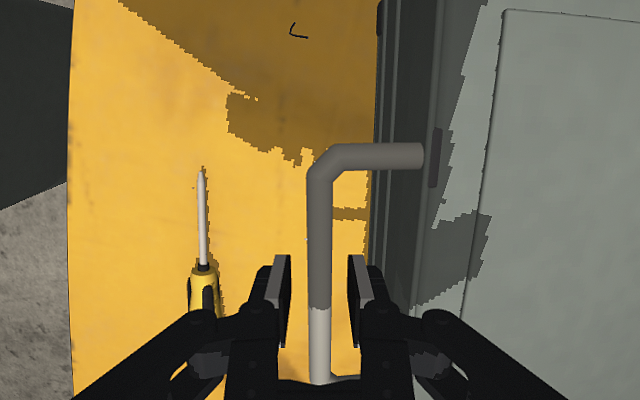

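The fingers are open clear of the bar (column ~320), and the lid has stayed down. Lifting straight up.

Emit:
jog_arm([
  {"dx": 0,"dy": 0,"dz": -15,"rx": 0,"ry": 0,"rz": 0,"jaw": 26},
  {"dx": 0,"dy": 0,"dz": -40,"rx": 0,"ry": 0,"rz": 0,"jaw": 26},
  {"dx": 0,"dy": 0,"dz": -50,"rx": 0,"ry": 0,"rz": 0,"jaw": 40},
  {"dx": 0,"dy": 0,"dz": -50,"rx": 0,"ry": 0,"rz": 0,"jaw": 40},
  {"dx": 0,"dy": 0,"dz": 0,"rx": 0,"ry": 0,"rz": 0,"jaw": 40},
])

```text
t: 16.05
eef_pos: [0.4572, 0.0187, 0.2676]
orientation: [179.9, -0.4, 13.8]
ft_force: [0.1, -0.2, -0.6]
gripper_width: 0.0404
```

```bash
python3 - <<'E'
from h import *
st()
s,c=snap('wrist','w10')
X=cloud(c,s)*1000
C=A.inv().apply(X.reshape(-1,3)).reshape(X.shape)-[CX,CY,0]
mb=(C[...,2]>90)&(C[...,2]<150)&(C[...,0]<-105)&(C[...,0]>-140)&(abs(C[...,1])<30)
z=np.percentile(C[mb][:,2],90)-5; print(mb.sum(),C[mb].mean(0),z,'lid',1.309-np.arcsin((z-108)/210))
snap('top','t10');snap('scene','s10'); crop('t10',160,120,460,300,2.6)
E
```

```text
t 16.05 grip [-121.8   -3.1  286.3] r 273.1 lid 0.597 F [ 0.1 -0.2 -0.6] w 40.4 J [ -1.   9. 113.  -0.  57. -15.]
835 [-123.41756986    0.85638729  132.9839339 ] 129.41475071801585 lid 1.2068474263789892
```

View pics/w10.png

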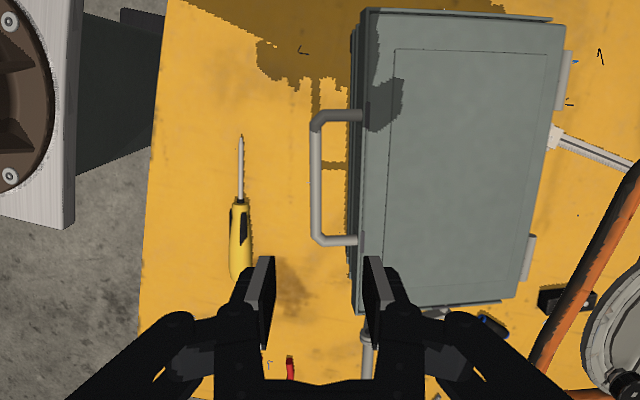

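View pics/s10.png

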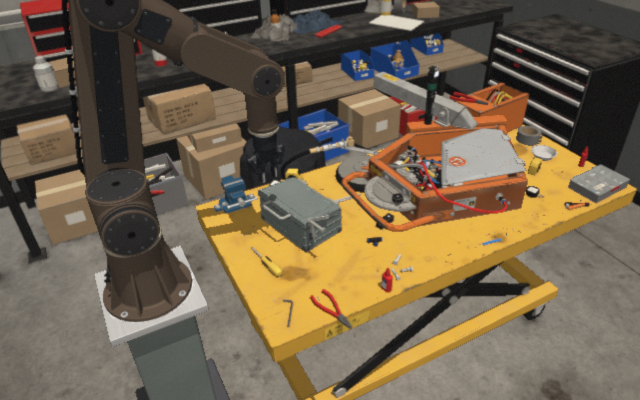

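View pics/t10_c160_120.png

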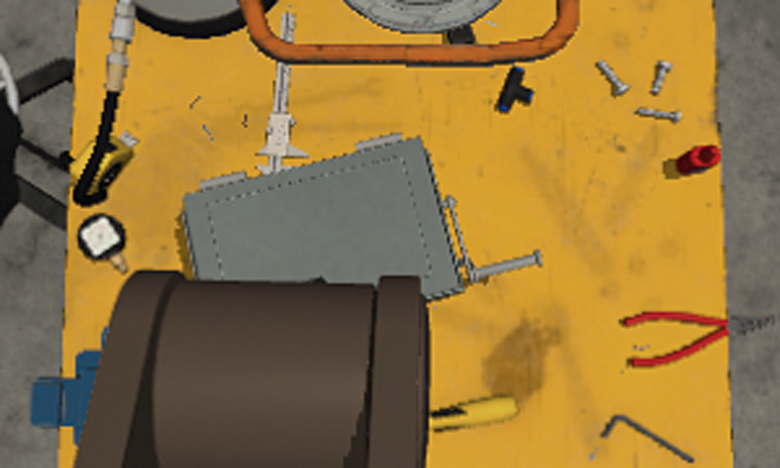

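The lid is shut, with the stay folded at the right. The bottle (top picture, full-frame ~(429,181)) and the tape (~(200,185)) haven't moved, and the arm is clear. One more check before handing in.

Emit:
jog_arm([
  {"dx": 0,"dy": 0,"dz": -30,"rx": 0,"ry": 0,"rz": 0,"jaw": 40},
  {"dx": 0,"dy": 0,"dz": 0,"rx": 0,"ry": 0,"rz": 0,"jaw": 40},
  {"dx": 0,"dy": 0,"dz": 0,"rx": 0,"ry": 0,"rz": 0,"jaw": 40},
  {"dx": 0,"dy": 0,"dz": 0,"rx": 0,"ry": 0,"rz": 0,"jaw": 40},
  {"dx": 0,"dy": 0,"dz": 0,"rx": 0,"ry": 0,"rz": 0,"jaw": 40},
])

```text
t: 16.82
eef_pos: [0.455, 0.0188, 0.2935]
orientation: [180.0, -0.0, 13.8]
ft_force: [0.2, 0.1, -0.0]
gripper_width: 0.0396
```

```bash
python3 - <<'E'
from h import *
st()
s,c=snap('wrist','w11')
X=cloud(c,s)*1000
C=A.inv().apply(X.reshape(-1,3)).reshape(X.shape)-[CX,CY,0]
mb=(C[...,2]>90)&(C[...,2]<150)&(C[...,0]<-105)&(C[...,0]>-140)&(abs(C[...,1])<30)
z=np.percentile(C[mb][:,2],90)-5; print(mb.sum(),z,'lid',1.309-np.arcsin((z-108)/210))
_,a=pickle.load(open('top0.pkl','rb')); _,b=snap('top','t11')
def red(f): 
    f=f.astype(int); m=(f[...,0]>120)&(f[...,1]<50)&(f[...,2]<60); m[:,:415]=0; m[:,445:]=0; m[:165]=0; m[200:]=0; return np.argwhere(m).mean(0)
print(red(a['frame']),red(b['frame']))
print(np.abs(a['frame'][165:225,185:215].astype(int)-b['frame'][165:225,185:215]).mean())
if 1.19<1.309-np.arcsin((z-108)/210)<1.32: print(env.sign_off())
E
```

```text
t 16.82 grip [-123.8   -2.6  312.2] r 292.1 lid 0.535 F [ 0.2  0.  -0. ] w 39.6 J [ -1.   8. 111.  -0.  61. -15.]
706 129.39792575229708 lid 1.206927964782526
[179.79487179 430.46153846] [179.88372093 430.53488372]
9.885925925925926
the job is handed in; nothing more can be done
None
```

The chest is shut and the job is handed in at about 17 s; sign-off gave no verdict.

- **Stay:** I took the knee by its side pin and lifted it about 22 mm up and forward, past centre. The lid was still up when I gripped the bar.
- **Lowering:** I held the bar all the way down. The catch resisted with up to 13 N, then pulled the lid about 5 N downward. I pressed on to about 5 N against the bumper and let go, well short of the 20 N that would crush it.
- **Last checks:** with the gripper off, the lid read 1.207 rad twice, 0.8 s apart, and the wrist force was about 0 N. That is inside the 1.20 to 1.31 range for home, but near its low end. The snap itself I judged only from the force changing and the lid staying down.
- **Bottle and tape measure:** the bottle is in the same place to within 0.1 pixel in the overhead view. The tape measure looks the same by eye, but I did not measure its position. The image patch around it differed by about 10 grey levels from the start, which I put down to a changed shadow but did not confirm.
- **Refused moves:** my first three move calls were refused for leaving out some of the values in each row, and nothing moved.

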